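Fit the nylon buffer block to the bent tray guard rail

TASK

Fit the bored white nylon buffer block to the bent steel guard rail. The block stands on end on the counter: first lay it on its side on the counter and let go of it, then take it again, thread it over the rail's free end and slide it round the bend until it is fully home against the round stop flange by the post, and let go. Leave everything else on the counter where it is.

Things in the scene. Friction and masses are not known exactly. Their poses are not given: they have to be found in the camera images.
- buffer_mid (a point): centre (half-way along, on the bore axis) of the buffer: white nylon block, 38 x 38 mm square and 52 mm long, about 70 g, with a 22 mm round bore right through its length. z: the bore axis (either way round); x, y: square to its flat sides. It starts standing on end, bore upright, centre 26 mm above the counter; on its side its centre is 19 mm up. Tipped past 36 degrees it falls onto its side.
- rail: fixed guard rail of 12 mm round rod, level, centreline 140 mm up, carried at one end by a 22 mm post, 152 mm high, on a 90 mm square base 8 mm thick. Origin: foot of the post; z up. Centreline in this frame: from the post (0, 0) along +y to (0, 90) mm, then a 75 degree bend towards -x of 80 mm radius, then straight in direction (-0.966, 0.259) for 85 mm to the free end at (-141, 189)
- rail_bend (a point): centre of the bend's arc, (-80, 90, 140) mm in the rail's frame; all its points are 80 mm from the rod's centreline in the bend. The bore is 10 mm wider than the rod: in the bend the block passes only if kept turned along the rod, its centre best about 2 mm inside the rod's centreline. The bend's outer end is at (-59, 167) mm in the rail's frame
- rail_tip (a point): centre of the rail's free end, (-141, 189, 140) mm in the rail's frame; its round end reaches 6 mm beyond this point
- rail_outer (a point): point on the rod's centreline on the outer straight leg, 30 mm past the end of the bend and 55 mm before the free end
- rail_home (a point): point on the rod's centreline, (0, 48, 140) mm in the rail's frame, where the buffer's middle is when its end touches the stop flange, a disc 36 mm across on the rod by the post, stop face at y = 22 mm. Let go, the buffer hangs on the rod with its centre about 5 mm below the centreline
- foil_pan: open aluminium pan 140 x 220 x 45 mm, far left; bystander, origin at the underside
- paper_stack: stack of pale yellow deli sheets 120 x 200 x 30 mm, far side; bystander, origin at the underside
- bowl: steel bowl 140 mm across, 55 mm high, far right; bystander, origin at the underside
- shaker: round steel shaker 48 mm across, 85 mm high; bystander, origin at the underside
- squeeze: yellow squeeze bottle, 190 mm high, at the left; bystander, origin at the underside
- spatula: spatula lying at the right; bystander, origin at the underside
- cup: white portion cup 60 mm across, 40 mm high; bystander, origin at the underside
- foot: white round solid foot without a bore, 40 mm across, 30 mm high; bystander, origin at the underside

How it is judged:
On the way, in this order (a step that is already met when the one before it is completed fails the run):
1. the buffer lies on its side on the counter, let go and still (angle between buffer_mid's own z axis and vertical between 1.45 and 1.69 rad and height (world z) of buffer_mid below 0.024 m and contact force between the fingers and buffer below 0.1 N and linear speed of buffer below 0.02 m/s), for 0.2 s.
2. the buffer is threaded on the outer leg of the rail (distance between buffer_mid and rail_outer below 0.02 m).
At the end, for the whole second after the job is handed in: The buffer hangs on the rail's home leg, its end within 5 mm of the stop flange, its centre within 12 mm of the home point and its bore within 0.25 rad of the rod, let go and at rest (y of buffer_mid in the frame of rail between 0.04 and 0.053 m and distance between buffer_mid and rail_home below 0.012 m and angle between the z axis of buffer_mid and the y axis of rail, either way round below 0.25 rad and contact force between the fingers and buffer below 0.1 N and linear speed of buffer below 0.02 m/s); the robot touches nothing.
It fails at once if a bystander is moved more than 30 mm (distance of any of foil_pan, paper_stack, bowl, shaker, squeeze, spatula, cup, foot from where it was at the start of the episode above 0.03 m).
It also fails if it takes over 72 s, if anything falls off the work surface, if the arm or the gripper's body presses on something with over 40 N, if the wrist force passes 120 N, or if a joint passes its speed limit or range.

ROBOT

A 6-joint arm with a two-finger parallel gripper is mounted at the origin on the work surface. World frame = base frame: x ahead of the robot, y to its left, z up, the work surface at z = 0. Lengths are in m, angles in rad, forces in N, time in s.
With the tool pointing down it reaches from about 0.3 to 0.775 m from the base axis. Payload 14.6 kg.
Tool frame: the origin (TCP) lies between the finger pads; the fingertips stand 19 mm ahead of it and the grasp point (between the pads) is the TCP (ctrl.finger_overhang is the distance from the TCP to the fingertips, in m); z points along the fingers, y is the direction in which the jaws open and shut (so a half turn about z gives the same grasp; the last joint's range is limited). The gripper opens to 94 mm and grips with 3 to 60 N. Pads are 16 mm wide; open, the fingers measure 119 mm over their backs; the gripper's body (75 mm by 177 mm) begins 78 mm behind the grasp point.
Start: joints at [1.252, 0.3, 1.521, -0, 1.321, -0.067], TCP at [0.137, 0.533, 0.224] pointing down, gripper open.
Joint ranges: [-3.03, 3.03], [-0.79, 2.21], [0.23, 2.52], [-1.04, 4.18], [0, 3.07], [-2.55, 2.55]. Speed limits (rad/s): [2.22, 2.22, 2.57, 3.14, 3.14, 3.14].

INTERFACE

Orientations are given as [roll, pitch, yaw] about the fixed x, y, z axes, in that order (R = Rz(yaw) Ry(pitch) Rx(roll)).
In Python, from station import ctrl gives the robot as it stands.
- The arm moves only by the tool send_rows, never from a script. Its argument "series" is a list of rows, each a list of 7 numbers: the turn, a rotation vector about the tool's x, y, z in degrees, then the shift along the tool's x, y, z in m, then the gripper's target within -1 to 1 (fully open at 1, half-way at 0, shut at -1). A call has 1 to 8 rows; each row is the pose to reach, as a shift and turn from the pose commanded when the call began, along the tool's axes at that moment; what a row does not reach only later rows make up. A row lasts 1/10 s, in which the tool goes at most 50 mm and 8.59 degrees, less where a joint would pass 70% of its speed; a pose out of reach is approached as far as the arm can. A call with a gripper value outside its range is refused whole. The fingers move at their own pace and stop on an object; "force" is the grip in N (left out, the last holds). Time passes only in rows, so rows that repeat a pose let the fingers close. It gives the time, the measured TCP pose, the force and the opening at its end, in the units of the state.
- ctrl.get_obs(): the state, without advancing time (a new reading comes with each control period).
- ctrl.camera(name): name is "scene" or "top" or "wrist"; returns a dict with "pixels" (400x640x3 uint8, red, green, blue), "z_map" (400x640 float32, m along the optical axis (not along the pixel's ray), 0 where there is no reading), "fov_y" (degrees; the focal length in pixels is half the picture's height over the tangent of half this angle, whatever the lens; pixels are square), "cx", "cy" (the principal point, pixels), "R" (3x3) and "t" (3): a world point X has camera coordinates R X + t. Camera axes: x right, y down, z forward; pixel columns grow to the right and rows downward; lengths in m; the calibration is good to about 2 mm. A picture is of the moment at which its call begins.
- ctrl.hand_in(): hands the job in, once; it reports no verdict.
The state is a dict: "time_s": time; "qpos": joint angles; "joint_vel": joint speeds; "tau": joint torques, N m; "ee_pos": TCP position; "eef_rot": TCP orientation; "force": force on the tool from outside, world axes, zero at the start; "moment": the same for the moment, N m; "grip_width": finger opening in m.
Only numpy, scipy, OpenCV 4.12 (cv2) and the standard library are available. Lean on these libraries where they do the work, as an engineer would, in place of code of your own. Each camera call takes 0.05 s, during which the arm holds its last target.

## Working session

There is one attempt and no reset: what is moved stays moved. The work goes in short steps, Python scripts to look and compute and a tool call to move; the robot and the scene stay as the last step left them, time stands still between calls to the robot, and variables do not carry over. Pictures are saved under pics/ and viewed, and the job is handed in when it is done.

Besides the shell and the picture viewer there is one more tool, called by a JSON object that holds its "fn" and its "kwargs". send_rows: Moves the arm, as the interface text tells. Its arguments: {"type":"object","properties":{"series":{"type":"array"},"force":{"type":"number"}},"required":["series"]}

```bash
ls; mkdir -p pics
python3 - <<'E'
from station import ctrl
import cv2,numpy as np
o=ctrl.get_obs();print(o)
for n in["scene","top","wrist"]:
    c=ctrl.camera(n);cv2.imwrite(f"pics/{n}0.png",c["pixels"][:,:,::-1]);print(n,c["fov_y"],c["cx"],c["cy"],c["R"].round(3).tolist(),c["t"].round(3))
    np.savez(f"{n}0.npz",**c)
E
```

```text
pics
{'time_s': 0.0, 'qpos': array([ 1.25242201e+00,  3.00449573e-01,  1.52158600e+00,  1.41014165e-05,
        1.32069910e+00, -6.65917104e-02]), 'joint_vel': array([-2.55739519e-03, -6.05174736e-05,  1.40207693e-04,  1.86791364e-03,
       -5.59946011e-05,  1.03177363e-03]), 'tau': array([-1.27234311e-03, -5.31802154e+01, -3.52727008e+01,  7.08389143e-02,
        2.42983026e-02, -7.53732411e-05]), 'ee_pos': array([0.13694084, 0.5324286 , 0.22389604]), 'eef_rot': array([-3.14045407e+00, -8.96212080e-05,  2.88980650e+00]), 'force': array([ 0.68599651, -0.11331037, -0.85903547]), 'moment': array([-0.01638061,  0.03107473,  0.01263782]), 'grip_width': 0.09384676261622715}
scene 50.445162070166944 315.014379892 200.40405840272845 [[-0.892, 0.453, -0.018], [0.332, 0.625, -0.707], [-0.309, -0.637, -0.707]] [ 0.549 -0.13   1.532]
top 44.92921571165037 309.7926229406561 201.8446971090789 [[0.015, -1.0, 0.011], [-0.999, -0.016, -0.03], [0.031, -0.01, -0.999]] [0.027 0.592 1.519]
wrist 66.67943280829763 315.10662016221164 195.43251490775557 [[0.25, 0.968, -0.002], [0.939, -0.242, 0.245], [0.237, -0.063, -0.969]] [-0.549 -0.026  0.39 ]
```

View pics/scene0.png

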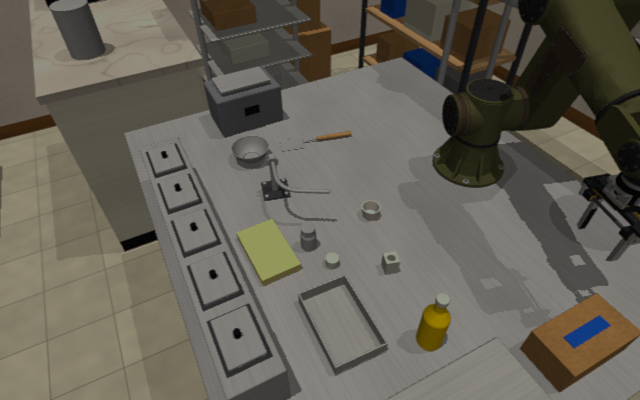

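View pics/top0.png

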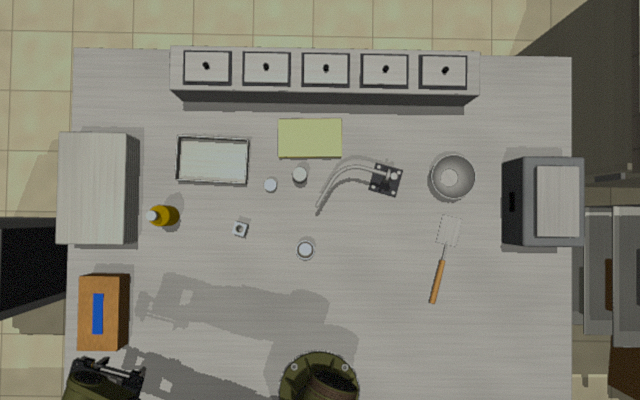

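View pics/wrist0.png

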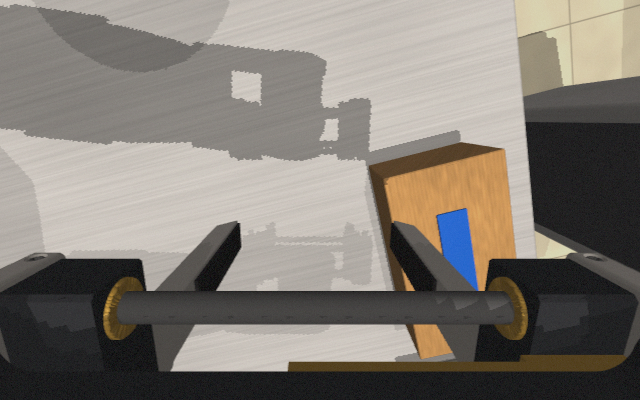

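The top view shows the block at about (240,229), the rail's post at about (393,177), its free end at about (318,212), and the cup at about (305,249). Next I'll enlarge these.

```bash
cat > h.py <<'E'
import numpy as np,cv2
def K(c):
    f=200/np.tan(np.radians(float(c["fov_y"]))/2); return f,float(c["cx"]),float(c["cy"])
def proj(c,X):
    f,cx,cy=K(c); p=np.atleast_2d(X)@c["R"].T+c["t"]; return np.c_[cx+f*p[:,0]/p[:,2],cy+f*p[:,1]/p[:,2]]
def atz(c,u,v,z):
    f,cx,cy=K(c); d=c["R"].T@np.array([(u-cx)/f,(v-cy)/f,1]); o=-c["R"].T@c["t"]
    return o+d*(z-o[2])/d[2]
def cloud(c):
    f,cx,cy=K(c); v,u=np.mgrid[:400,:640]; z=c["z_map"]; P=np.stack([(u-cx)/f*z,(v-cy)/f*z,z],-1)
    W=(P-c["t"])@c["R"]; W[z==0]=np.nan; return W
def crop(c,x0,y0,x1,y1,s,fn):
    im=c["pixels"][y0:y1,x0:x1,::-1]; im=cv2.resize(im,None,fx=s,fy=s,interpolation=cv2.INTER_CUBIC); cv2.imwrite(fn,im)
E
python3 - <<'E'
from h import *
t=dict(np.load("top0.npz"));s=dict(np.load("scene0.npz"))
crop(t,220,140,420,265,4,"pics/tc.png"); crop(s,240,140,420,280,4,"pics/sc.png")
for n,c in(("top",t),("scene",s)):
    W=cloud(c); m=(W[...,2]>.125)&(W[...,2]<.165)&(W[...,0]>.35)&(W[...,0]<.8)&(W[...,1]>-.4)&(W[...,1]<.15)
    print(n,m.sum()); np.set_printoptions(precision=3,suppress=True)
    print(W[m][::max(1,m.sum()//25)])
E
```

```text
top 473
[[ 0.696 -0.071  0.14 ]
 [ 0.693 -0.07   0.148]
 [ 0.694 -0.123  0.142]
 [ 0.69  -0.105  0.149]
 [ 0.687 -0.074  0.145]
 [ 0.688 -0.125  0.149]
 [ 0.684 -0.071  0.148]
 [ 0.685 -0.188  0.155]
 [ 0.683 -0.149  0.146]
 [ 0.68  -0.135  0.143]
 [ 0.68  -0.188  0.151]
 [ 0.677 -0.174  0.151]
 [ 0.675 -0.161  0.142]
 [ 0.669 -0.031  0.147]
 [ 0.671 -0.199  0.154]
 [ 0.669 -0.197  0.151]
 [ 0.666 -0.197  0.153]
 [ 0.663 -0.192  0.146]
 [ 0.66  -0.194  0.154]
 [ 0.657 -0.2    0.151]
 [ 0.643 -0.014  0.141]
 [ 0.635 -0.02   0.138]
 [ 0.622 -0.008  0.149]
 [ 0.611  0.     0.149]
 [ 0.599  0.012  0.147]
 [ 0.591  0.006  0.148]
 [ 0.579  0.014  0.149]]
scene 396
[[ 0.668 -0.206  0.156]
 [ 0.661 -0.199  0.15 ]
 [ 0.664 -0.184  0.154]
 [ 0.679 -0.18   0.154]
 [ 0.661 -0.184  0.14 ]
 [ 0.654 -0.179  0.137]
 [ 0.675 -0.187  0.131]
 [ 0.68  -0.185  0.126]
 [ 0.682 -0.142  0.148]
 [ 0.69  -0.124  0.148]
 [ 0.686 -0.111  0.144]
 [ 0.692 -0.095  0.144]
 [ 0.691 -0.083  0.141]
 [ 0.687 -0.062  0.148]
 [ 0.681 -0.054  0.144]
 [ 0.665 -0.039  0.145]
 [ 0.657 -0.03   0.145]
 [ 0.621 -0.003  0.151]
 [ 0.678 -0.039  0.143]
 [ 0.637 -0.017  0.143]
 [ 0.599  0.006  0.145]
 [ 0.666 -0.032  0.139]
 [ 0.629 -0.006  0.145]
 [ 0.591  0.015  0.145]
 [ 0.643 -0.017  0.137]
 [ 0.605  0.005  0.139]
 [ 0.59   0.013  0.135]]
```

View pics/tc.png

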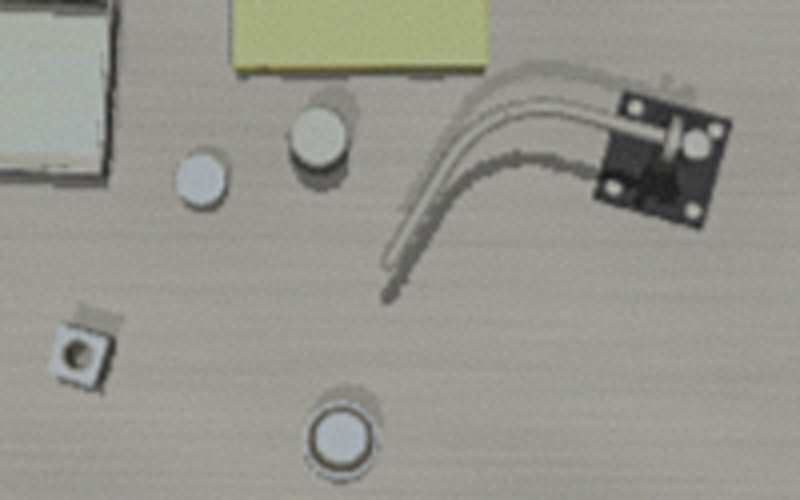

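View pics/sc.png

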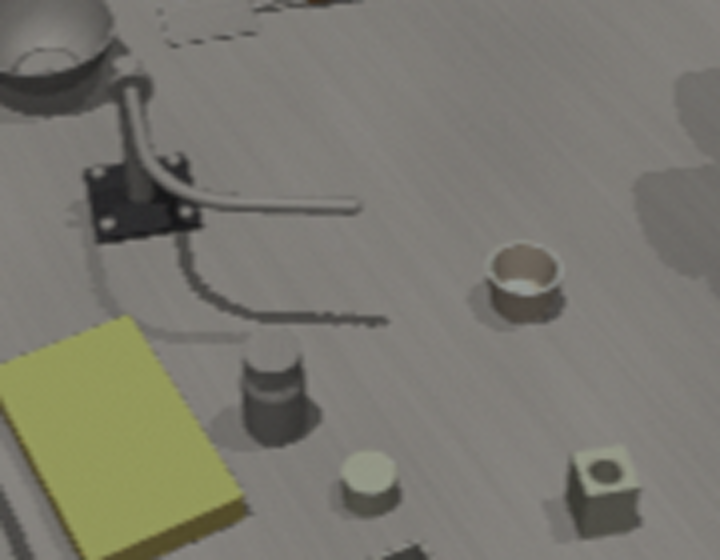

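```bash
cat >> h.py <<'E'
from scipy.optimize import least_squares
from scipy.spatial import cKDTree
def railline(n=400):
    P=[(0,y) for y in np.linspace(22,90,70)]
    P+=[(-80+80*np.cos(a),90+80*np.sin(a)) for a in np.linspace(0,np.radians(75),110)]
    e=np.array(P[-1]); d=np.array([-np.cos(np.radians(15)),np.sin(np.radians(15))])
    P+=[tuple(e+d*s) for s in np.linspace(0,85,90)]
    return np.array(P)/1000
def rw(p,x,y,yaw):
    c,s=np.cos(yaw),np.sin(yaw); return np.asarray(p)@np.array([[c,s],[-s,c]])+[x,y]
E
python3 - <<'E'
from h import *
np.set_printoptions(precision=4,suppress=True)
L=railline(); r=[]
for n in("top","scene"):
    c=dict(np.load(n+"0.npz")); W=cloud(c)
    m=(W[...,2]>.13)&(W[...,2]<.16)&(W[...,0]>.5)&(W[...,0]<.75)&(W[...,1]>-.15)&(W[...,1]<.06)
    P=W[m]
    def fun(q):
        l=rw(L,*q[:3]); T=cKDTree(np.c_[l,np.full(len(l),q[3])]); return T.query(P)[0]-.006
    q=least_squares(fun,[.672,-.19,-.2,.14],loss="soft_l1",f_scale=.003,diff_step=1e-4).x
    print(n,q,np.abs(fun(q)).mean()); r.append(q)
    print("tip",rw([-.141,.189],*q[:3]),"post px",atz(c,0,0,0)*0)
    im=c["pixels"][:,:,::-1].copy()
    l=rw(L,*q[:3]); p=proj(c,np.c_[l,np.full(len(l),.14)])
    x0,y0,x1,y1=(300,140,420,230) if n=="top" else (250,140,350,230)
    im=cv2.resize(im[y0:y1,x0:x1],None,fx=6,fy=6,interpolation=cv2.INTER_CUBIC)
    b=rw(np.array([[.045,.045],[-.045,.045],[-.045,-.045],[.045,-.045]]),*q[:3])
    p=np.r_[p,proj(c,np.c_[b,np.full(4,.008)])]
    for u,v in p: cv2.circle(im,(int((u-x0+.5)*6),int((v-y0+.5)*6)),1,(0,0,255),-1)
    cv2.imwrite(f"pics/fit_{n}.png",im)
E
```

```text
top [ 0.6662 -0.2024 -0.2738  0.1419] 0.001659669917066845
tip [0.5816 0.0177] post px [0. 0. 0.]
scene [ 0.663  -0.203  -0.2715  0.1398] 0.0013949411509604933
tip [0.5778 0.0169] post px [ 0. -0.  0.]
```

View pics/fit_top.png

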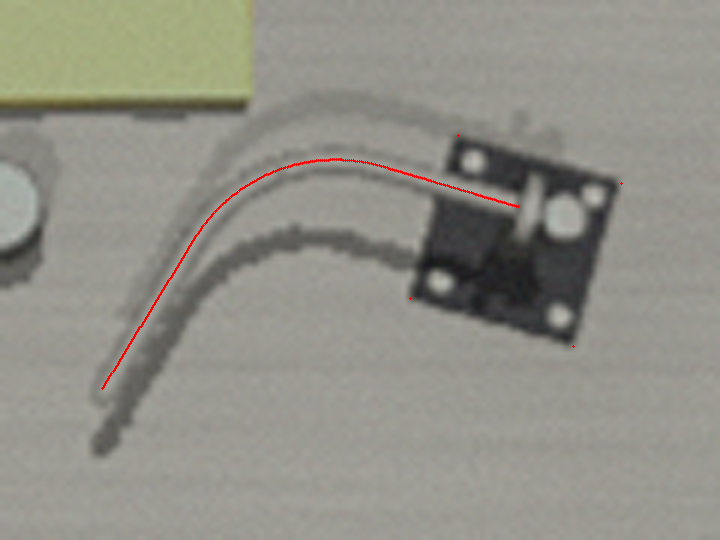

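View pics/fit_scene.png

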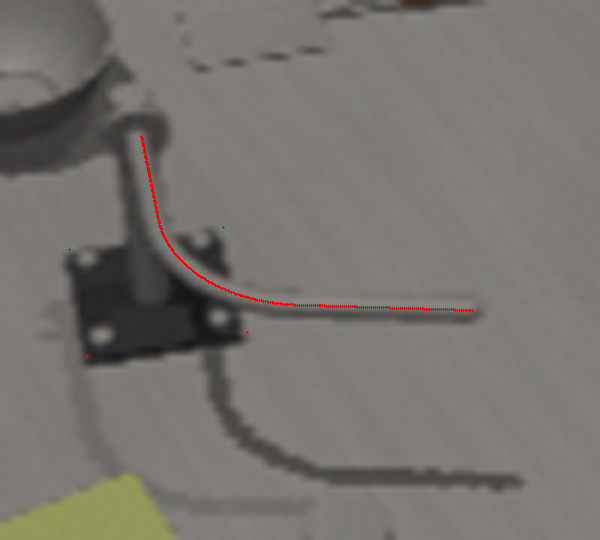

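The overlay matches the rod and base to about 2 mm, averaging the two fits: rail ≈ (0.664, -0.2025, yaw -0.273). Now measuring the block and the bystanders near it.

Run:
```python
from h import *
np.set_printoptions(precision=4,suppress=True)
for n in("top","scene"):
    c=dict(np.load(n+"0.npz")); W=cloud(c)
    bx={"top":(225,215,255,245),"scene":(375,245,405,280)}[n]
    sub=np.zeros(W.shape[:2],bool); sub[bx[1]:bx[3],bx[0]:bx[2]]=1
    m=sub&(W[...,2]>.045)&(W[...,2]<.06); P=W[m]
    r=cv2.minAreaRect((P[:,:2]*1000).astype(np.float32)); print(n,m.sum(),P.mean(0),r)
    m=sub&(W[...,2]>.03)&(W[...,2]<.06)
    crop(c,*bx,20,f"pics/blk_{n}.png")
t=dict(np.load("top0.npz"))
for k,(u,v,z) in dict(cup=(305,249,.04),foot=(270,185,.03),shaker=(300,174,.085),squeeze=(158,215,.1),pan=(212,160,.045)).items(): print(k,atz(t,u,v,z))
```

```text
top 118 [0.5069 0.2529 0.0527] ((507.0811462402344, 253.3583221435547), (38.357505798339844, 38.47285842895508), 74.38196563720703)
scene 147 [0.5053 0.2529 0.0508] ((504.58984375, 252.63601684570312), (40.54511260986328, 38.797119140625), 74.30558013916016)
cup [0.4453 0.0493 0.04  ]
foot [0.6419 0.1614 0.03  ]
shaker [0.6729 0.068  0.085 ]
squeeze [0.5432 0.4857 0.1   ]
pan [0.7153 0.3405 0.045 ]
```

View pics/blk_top.png

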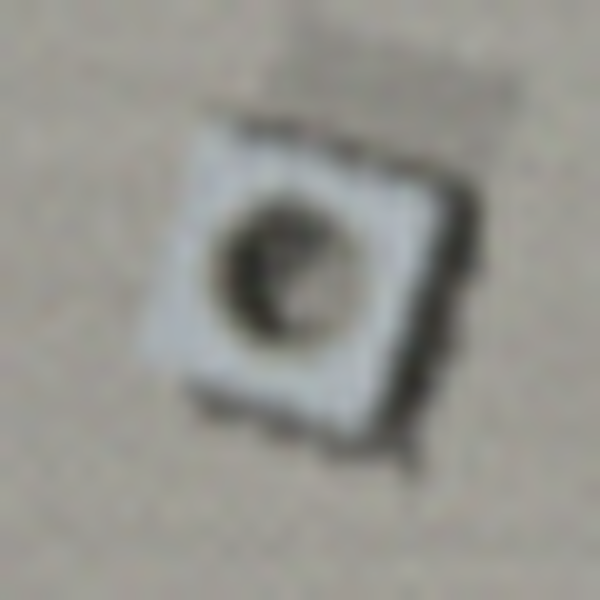

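View pics/blk_scene.png

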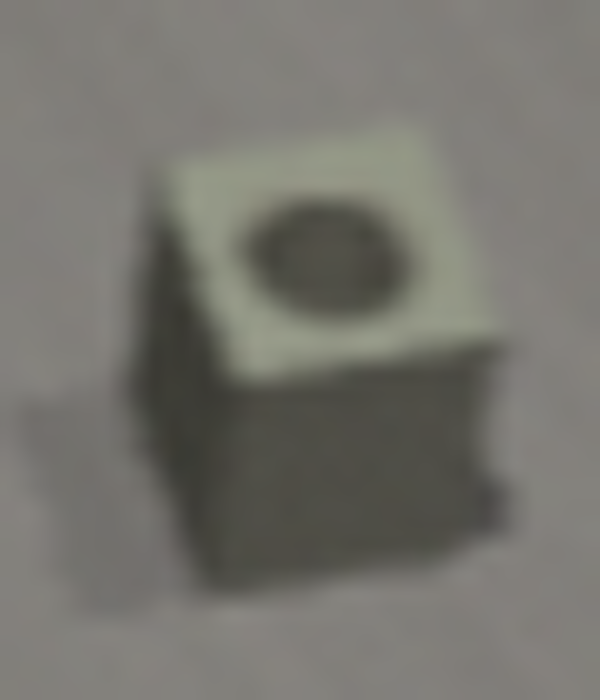

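```bash
cat >> h.py <<'E'
from scipy.spatial.transform import Rotation as Ro
def rel(obs,pos,yaw_deg,tilt=0):
    """tool-frame turn(deg) and shift to world pos, tool down at yaw, then tilt deg about tool y"""
    R0=Ro.from_euler("xyz",obs["eef_rot"]); R1=Ro.from_euler("xyz",[np.pi,0,np.radians(yaw_deg)])*Ro.from_euler("y",tilt,degrees=True)
    return np.degrees((R0.inv()*R1).as_rotvec()).round(2), R0.inv().apply(np.array(pos)-obs["ee_pos"]).round(4)
E
python3 - <<'E'
from h import *
from station import ctrl
print(rel(ctrl.get_obs(),[.506,.253,.15],164.3))
E
```

```text
(array([-0.05, -0.  ,  1.27]), array([-0.427 , -0.1787,  0.0742]))
```

{"fn": "send_rows", "kwargs": {"series": [[0,0,0.2,-0.03,-0.012,0.005,1],[0,0,0.4,-0.07,-0.029,0.012,1],[0,0,0.5,-0.115,-0.048,0.02,1],[0,0,0.6,-0.16,-0.067,0.028,1],[0,0,0.7,-0.205,-0.086,0.036,1],[0,0,0.8,-0.25,-0.105,0.044,1],[0,0,0.9,-0.295,-0.123,0.051,1],[0,0,1,-0.34,-0.142,0.059,1]]}}

```text
time_s: 0.95
ee_pos: [0.4323, 0.3089, 0.1652]
eef_rot: [3.141, 0.0, 2.872]
force: [1.1, 1.0, -0.0]
grip_width: 0.0939
```

Run:
```python
from h import *
from station import ctrl
o=ctrl.get_obs();print(o["ee_pos"],o["force"],rel(o,[.506,.253,.15],164.3))
```

```text
[0.43227592 0.30894125 0.16519089] [ 1.07144847  1.03762817 -0.01396609] (array([0.01, 0.  , 0.27]), array([-0.0859, -0.0343,  0.0152]))
```

{"fn": "send_rows", "kwargs": {"series": [[0,0,0.2,-0.04,-0.016,0.007,1],[0,0,0.3,-0.07,-0.028,0.012,1],[0,0,0.3,-0.086,-0.034,0.015,1],[0,0,0.3,-0.086,-0.034,0.015,1],[0,0,0.3,-0.086,-0.034,0.015,1]]}}

```text
time_s: 1.45
ee_pos: [0.5041, 0.2554, 0.1504]
eef_rot: [-3.142, -0.0, 2.867]
force: [-0.0, 1.1, 0.1]
grip_width: 0.0943
```

Run:
```python
from h import *
from station import ctrl
o=ctrl.get_obs();print(o["ee_pos"],np.degrees(o["eef_rot"]),o["qpos"])
c=ctrl.camera("wrist");np.savez("w1.npz",**c);cv2.imwrite("pics/w1.png",c["pixels"][:,:,::-1])
W=cloud(c);m=(abs(W[...,2]-.052)<.006)&(abs(W[...,0]-.506)<.05)&(abs(W[...,1]-.253)<.05)
print(m.sum(),W[m].mean(0),cv2.minAreaRect((W[m][:,:2]*1000).astype(np.float32)))
```

```text
[0.50410152 0.25542203 0.15042155] [-1.79995011e+02 -2.56543057e-02  1.64288845e+02] [ 4.04077759e-01  4.03110220e-01  1.56115052e+00  2.30740782e-04
  1.17773520e+00 -8.92595619e-01]
1411 [0.50594837 0.25260958 0.0510287 ] ((506.59381103515625, 252.6328582763672), (38.112361907958984, 38.202049255371094), 73.63387298583984)
```

View pics/w1.png

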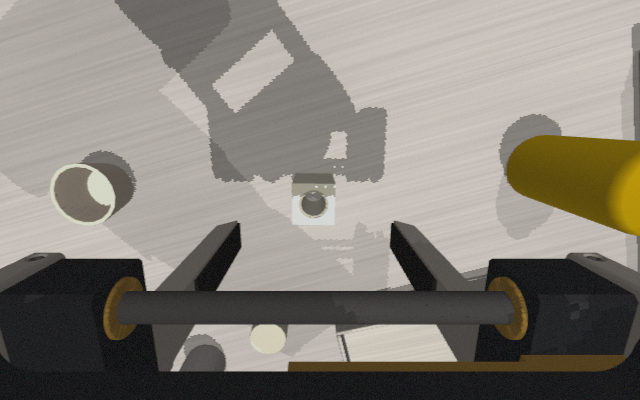

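The block's bore shows at (314,205), midway between the fingers. The wrist depth gives (0.506, 0.2525), top at 51 mm, which agrees with the other cameras. Descending to grip it.

{"fn": "send_rows", "kwargs": {"series": [[0,0,0,0,0,0.03,1],[0,0,0,0,0,0.065,1],[0,0,0,0,0,0.095,1],[0,0,0,0,0,0.114,1],[0,0,0,0,0,0.114,1],[0,0,0,0,0,0.114,-0.3],[0,0,0,0,0,0.114,-0.5],[0,0,0,0,0,0.114,-1]], "force": 20}}

```text
time_s: 2.3
ee_pos: [0.5052, 0.2552, 0.0378]
eef_rot: [3.14, 0.002, 2.867]
force: [-0.3, -0.1, 0.1]
grip_width: 0.0733
```

{"fn": "send_rows", "kwargs": {"series": [[0,0,0,0,0,0,-1],[0,0,0,0,0,0,-1],[0,0,0,0,0,0,-1],[0,0,0,0,0,0,-1]]}}

```text
time_s: 2.7
ee_pos: [0.5048, 0.2547, 0.0365]
eef_rot: [3.142, 0.0, 2.867]
force: [0.0, -0.4, -0.8]
grip_width: 0.0412
```

{"fn": "send_rows", "kwargs": {"series": [[0,0,0,0,0,0,-1],[0,0,0,0,0,0,-1],[0,0,0,0,0,0,-1]]}}

```text
time_s: 3.0
ee_pos: [0.5048, 0.2547, 0.0365]
eef_rot: [-3.142, 0.0, 2.867]
force: [-0.0, -0.2, 1.4]
grip_width: 0.038
```

Gripped at 38 mm. Next: lift, then tilt.

{"fn": "send_rows", "kwargs": {"series": [[0,0,0,0,0,-0.02,-1],[0,0,0,0,0,-0.05,-1],[0,-5,0,0,0,-0.08,-1],[0,-10,0,0,0,-0.09,-1],[0,-15,0,0,0,-0.09,-1],[0,-20,0,0,0,-0.09,-1],[0,-25,0,0,0,-0.09,-1],[0,-30,0,0,0,-0.09,-1]]}}

```text
time_s: 3.8
ee_pos: [0.5047, 0.255, 0.1267]
eef_rot: [3.14, 0.527, 2.867]
force: [0.9, -0.1, -0.4]
grip_width: 0.0381
```

Run:
```python
from h import *
from station import ctrl
o=ctrl.get_obs();print(o["ee_pos"],np.degrees(o["eef_rot"]),o["qpos"],o["grip_width"])
```

```text
[0.50469927 0.25500981 0.12672353] [179.92391308  30.19436953 164.27843012] [ 0.57026841  0.30629049  1.85016659 -0.61145681  0.7122843  -0.31141925] 0.03810355381725959
```

{"fn": "send_rows", "kwargs": {"series": [[0,-3,0,0,0,0,-1],[0,-6,0,0,0,0,-1],[0,-9,0,0,0,0,-1],[0,-9,0,0,0,0,-1]]}}

```text
time_s: 4.2
ee_pos: [0.504, 0.2549, 0.1257]
eef_rot: [-3.14, 0.68, 2.869]
force: [0.1, 0.8, -0.9]
grip_width: 0.038
```

Run:
```python
from h import *
from station import ctrl
o=ctrl.get_obs();print(o["ee_pos"],np.degrees(o["eef_rot"]),o["qpos"],o["grip_width"])
```

```text
[0.50397722 0.25486918 0.12569775] [-179.91364021   38.98573925  164.38284572] [ 0.62330099  0.30793115  1.91519635 -0.91354613  0.67083096 -0.00652624] 0.03798080674124063
```

Joint 4 is nearing its limit, so I'll swing the hand about the vertical towards the radial direction and then tilt further.

{"fn": "send_rows", "kwargs": {"series": [[-3.2,0,-3.9,0,0,0,-1],[-6.3,0,-7.8,0,0,0,-1],[-9.5,0,-11.7,0,0,0,-1],[-12.6,0,-15.5,0,0,0,-1],[-15.8,0,-19.4,0,0,0,-1],[-18.9,0,-23.3,0,0,0,-1],[-22,0,-27.2,0,0,0,-1],[-22,0,-27.2,0,0,0,-1]]}}

```text
time_s: 5.0
ee_pos: [0.5054, 0.2545, 0.127]
eef_rot: [-3.141, 0.682, -2.804]
force: [-0.1, 0.4, -0.2]
grip_width: 0.0377
```

Run:
```python
from h import *
from station import ctrl
o=ctrl.get_obs();print(o["ee_pos"],np.degrees(o["eef_rot"]),o["qpos"],o["grip_width"])
```

```text
[0.50540541 0.25447093 0.12703389] [-179.99433808   39.05261905 -160.65515405] [ 0.42672331  0.20452419  2.04914852 -0.26558509  0.21561261 -1.24182582] 0.03771558286724402
```

Tilting outward runs into joint 5's lower limit. Tilting inward has room, so I'll bring the block nearer the base (r≈0.45) and tilt it the other way.

Run:
```python
from h import *
from station import ctrl
o=ctrl.get_obs();print(rel(o,[.415,.183,.14],-158,10),rel(o,[.415,.183,.14],-158,60))
```

```text
(array([-0.69, 49.04, -2.65]), array([ 0.0765, -0.0375, -0.0787])) (array([ 0.54, 99.03, -2.97]), array([ 0.0765, -0.0375, -0.0787]))
```

{"fn": "send_rows", "kwargs": {"series": [[0,6,0,0.009,-0.005,-0.01,-1],[0,12,-1,0.019,-0.01,-0.02,-1],[0,18,-1,0.028,-0.014,-0.03,-1],[0,24,-1,0.038,-0.019,-0.039,-1],[0,30,-2,0.048,-0.024,-0.049,-1],[0,36,-2,0.058,-0.028,-0.059,-1],[0,42,-2,0.067,-0.033,-0.069,-1],[0,49,-2.6,0.0765,-0.0375,-0.0787,-1]]}}

```text
time_s: 5.8
ee_pos: [0.4141, 0.1837, 0.1405]
eef_rot: [-3.134, -0.178, -2.763]
force: [-0.0, 0.1, -0.3]
grip_width: 0.0382
```

Run:
```python
from h import *
from station import ctrl
o=ctrl.get_obs();print(o["ee_pos"],np.degrees(o["eef_rot"]),o["qpos"],o["grip_width"],rel(o,[.415,.183,.14],-158,60))
```

```text
[0.4141445  0.18368132 0.14054485] [-179.57265525  -10.17617842 -158.31427152] [ 0.34411309  0.27892618  1.76623695 -0.01414596  1.2737103  -1.60049148] 0.03820356842816335 (array([-0.21, 49.82, -0.45]), array([-0.0006, -0.0009,  0.0004]))
```

{"fn": "send_rows", "kwargs": {"series": [[0,6,0,0,0,0,-1],[0,12,0,0,0,0,-1],[0,18,0,0,0,0,-1],[0,24,0,0,0,0,-1],[0,30,0,0,0,0,-1],[0,36,0,0,0,0,-1],[0,43,0,0,0,0,-1],[0,50,0,0,0,0,-1]]}}

```text
time_s: 6.6
ee_pos: [0.4148, 0.1841, 0.1399]
eef_rot: [-3.131, -1.051, -2.773]
force: [0.1, -0.3, -0.6]
grip_width: 0.0382
```

Run:
```python
from h import *
from station import ctrl
o=ctrl.get_obs();print(o["ee_pos"],np.degrees(o["eef_rot"]),o["qpos"],o["grip_width"])
c=ctrl.camera("scene");np.savez("s2.npz",**c);crop(c,300,60,560,300,3,"pics/s2.png")
```

```text
[0.41478524 0.18406777 0.13987057] [-179.41025411  -60.21155013 -158.85486785] [ 0.35123551  0.78935881  1.29395947 -0.029993    2.10880662 -1.59502288] 0.03817166113783618
```

View pics/s2.png

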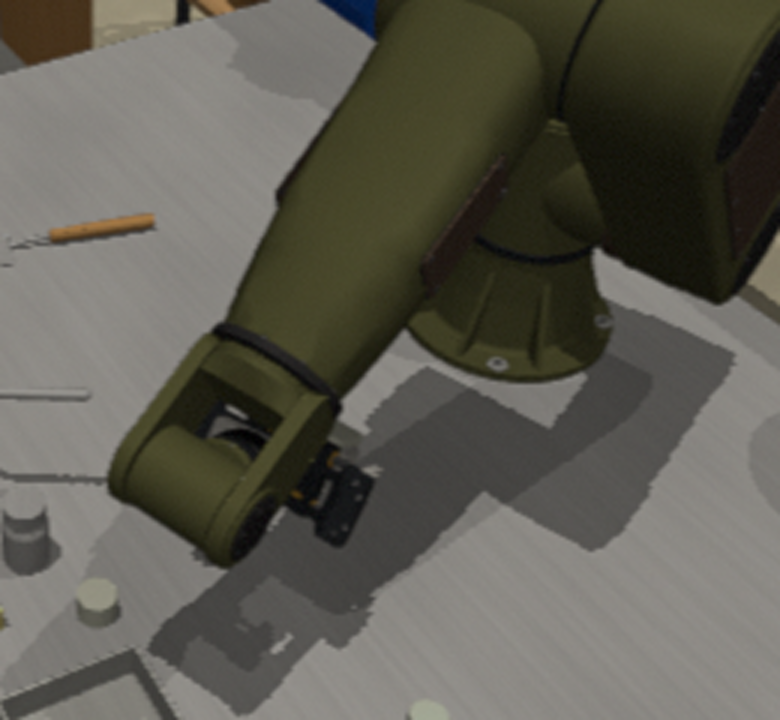

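Run:
```python
from h import *
from station import ctrl
o=ctrl.get_obs();R=Ro.from_euler("xyz",o["eef_rot"]);print(R.inv().apply([0,0,-.102]),R.as_matrix()[:,2])
c=dict(np.load("s2.npz"));W=cloud(c)
for L in(.2,.25,.3,.35): print(L,o["ee_pos"]-L*R.as_matrix()[:,2],proj(c,o["ee_pos"]-L*R.as_matrix()[:,2]))
for u,v in((350,220),(375,245),(340,205),(372,220)): print(u,v,W[v,u])
```

```text
[-0.08913413  0.00053947  0.04958644] [-0.81131381 -0.32470947 -0.4861416 ]
0.2 [0.57631186 0.24860003 0.23496051] [[373.96657411 221.07478216]]
0.25 [0.61687755 0.2648355  0.25926759] [[363.79988451 224.65492364]]
0.3 [0.65744324 0.28107097 0.28357467] [[352.77639431 228.53678253]]
0.35 [0.69800893 0.29730645 0.30788175] [[340.78302812 232.7601777 ]]
350 220 [0.65033063 0.25650169 0.28442897]
375 245 [0.62737057 0.32917867 0.26063147]
340 205 [ 5.04810716e-01 -3.58643355e-02 -2.93442997e-04]
372 220 [0.61477556 0.29127507 0.29991348]
```

Clearances are fine: after lowering, the wrist hub stays about 90 mm up. Lowering.

{"fn": "send_rows", "kwargs": {"series": [[0,0,0,-0.02,0,0.011,-1],[0,0,0,-0.044,0,0.0245,-1],[0,0,0,-0.066,0,0.037,-1],[0,0,0,-0.08,0,0.0445,-1],[0,0,0,-0.087,0,0.0484,-1],[0,0,0,-0.089,0,0.0496,-1],[0,0,0,-0.089,0,0.0496,-1]]}}

```text
time_s: 7.35
ee_pos: [0.4164, 0.1831, 0.0382]
eef_rot: [-3.12, -1.046, -2.781]
force: [-0.5, -0.3, -1.3]
grip_width: 0.038
```

{"fn": "send_rows", "kwargs": {"series": [[0,0,0,-0.0022,0,0.0012,-1],[0,0,0,-0.0022,0,0.0012,-1],[0,0,0,-0.0022,0,0.0012,-0.1],[0,0,0,-0.0022,0,0.0012,0.2],[0,0,0,-0.0022,0,0.0012,1],[0,0,0,-0.0022,0,0.0012,1],[0,0,0,-0.0022,0,0.0012,1],[0,0,0,-0.0022,0,0.0012,1]]}}

```text
time_s: 8.15
ee_pos: [0.4161, 0.1829, 0.0351]
eef_rot: [-3.119, -1.048, -2.783]
force: [-0.8, 0.2, -0.2]
grip_width: 0.0788
```

Run:
```python
from h import *
from station import ctrl
o=ctrl.get_obs();print(o["ee_pos"],np.degrees(o["eef_rot"]),o["grip_width"],o["force"])
for n in("wrist","top"):
    c=ctrl.camera(n);np.savez(n+"3.npz",**c);cv2.imwrite(f"pics/{n}3.png",c["pixels"][:,:,::-1])
```

```text
[0.4161367  0.18289277 0.03509437] [-178.70053439  -60.02570054 -159.42691601] 0.07882131888432166 [-0.78385667  0.20066407 -0.18060955]
```

View pics/wrist3.png

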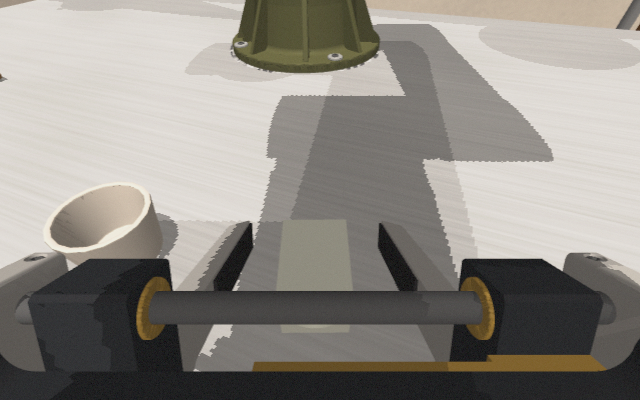

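The block lies on its side between the open fingers, at columns 280–350, rows 220–330. Backing off along the tool axis, then turning upright.

{"fn": "send_rows", "kwargs": {"series": [[0,0,0,0,0,-0.01,1],[0,0,0,0,0,-0.03,1],[0,0,0,0,0,-0.055,1],[0,0,0,0,0,-0.08,1],[0,0,0,0.02,0,-0.11,1],[0,-3,0,0.05,0,-0.13,1],[0,-8,0,0.08,0,-0.14,1],[0,-14,0,0.1,0,-0.14,1]]}}

```text
time_s: 9.05
ee_pos: [0.4826, 0.2112, 0.1938]
eef_rot: [-3.125, -0.797, -2.775]
force: [0.6, -0.0, -1.0]
grip_width: 0.0939
```

Run:
```python
from h import *
from station import ctrl
o=ctrl.get_obs();print(o["ee_pos"],np.degrees(o["eef_rot"]))
c=ctrl.camera("wrist");np.savez("w4.npz",**c);cv2.imwrite("pics/w4.png",c["pixels"][:,:,::-1])
W=cloud(c);m=(abs(W[...,2]-.038)<.004)&(abs(W[...,0]-.40)<.06)&(abs(W[...,1]-.18)<.05)
print(m.sum(),W[m].mean(0),cv2.minAreaRect((W[m][:,:2]*1000).astype(np.float32)))
```

```text
[0.48261084 0.21123963 0.1938084 ] [-179.06361034  -45.67539028 -158.97525712]
1512 [0.42558215 0.18540226 0.03704793] ((424.33538818359375, 184.92808532714844), (52.209129333496094, 38.037811279296875), 21.993928909301758)
```

View pics/w4.png

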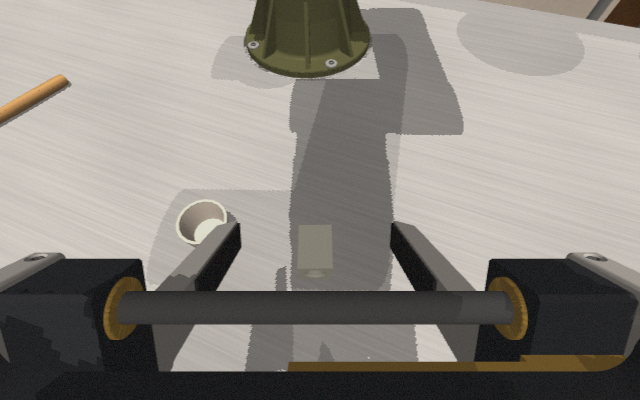

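The block lies flat: 52×38 mm footprint, top at 37 mm, centre (0.4243, 0.1849), bore along 22°. Moving above it, tool down.

Run:
```python
from h import *
from station import ctrl
o=ctrl.get_obs();print(rel(o,[.4243,.1849,.11],-158))
```

```text
(array([ -0.52, -44.92,  -0.54]), array([-0.0171, -0.002 ,  0.1073]))
```

{"fn": "send_rows", "kwargs": {"series": [[0,-6,0,-0.001,0,0.008,1],[0,-13,0,-0.004,0,0.025,1],[0,-20,0,-0.007,0,0.045,1],[-0.2,-27,-0.2,-0.01,-0.001,0.065,1],[-0.3,-34,-0.3,-0.013,-0.0015,0.085,1],[-0.5,-41,-0.5,-0.0155,-0.002,0.098,1],[-0.5,-44.9,-0.5,-0.0171,-0.002,0.1073,1],[-0.5,-44.9,-0.5,-0.0171,-0.002,0.1073,1]]}}

```text
time_s: 9.9
ee_pos: [0.4211, 0.1836, 0.1051]
eef_rot: [-3.142, -0.019, -2.759]
force: [0.4, -0.1, -0.2]
grip_width: 0.0938
```

Run:
```python
from h import *
from station import ctrl
o=ctrl.get_obs();print(o["ee_pos"],np.degrees(o["eef_rot"]),o["qpos"],rel(o,[.4243,.1849,.023],-158))
c=ctrl.camera("wrist");np.savez("w5.npz",**c);cv2.imwrite("pics/w5.png",c["pixels"][:,:,::-1])
W=cloud(c);m=(abs(W[...,2]-.038)<.004)&(abs(W[...,0]-.42)<.06)&(abs(W[...,1]-.18)<.04)
print(m.sum(),W[m].mean(0),cv2.minAreaRect((W[m][:,:2]*1000).astype(np.float32)))
```

```text
[0.42114287 0.18362112 0.10505591] [-179.99520872   -1.10834375 -158.05277523] [ 3.31996592e-01  2.55989819e-01  1.88202879e+00 -1.25423980e-03
  1.02288918e+00 -1.62118820e+00] (array([-0.  , -1.11, -0.05]), array([-0.005,  0.   ,  0.082]))
3090 [0.42296721 0.18426953 0.03731663] ((423.7470703125, 184.54983520507812), (52.164974212646484, 38.04462814331055), 21.73988914489746)
```

View pics/w5.png

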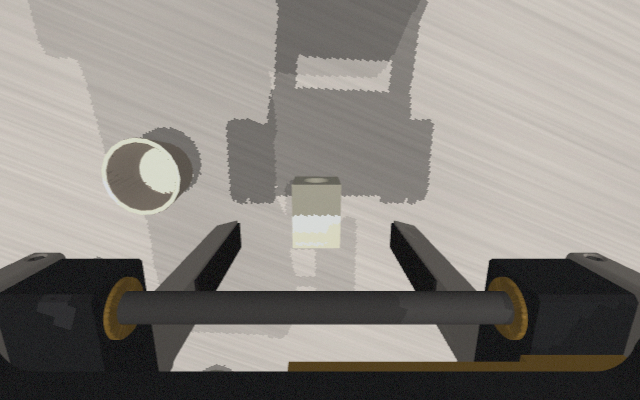

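The block is centred between the fingers at (316,215), and the position is confirmed. Descending and gripping.

{"fn": "send_rows", "kwargs": {"series": [[0,0,0,0,0,0.02,1],[0,0,0,0,0,0.045,1],[0,0,0,0,0,0.07,1],[0,0,0,0,0,0.084,1],[0,0,0,0,0,0.086,1],[0,0,0,0,0,0.086,1],[0,0,0,0,0,0.086,-0.2]], "force": 25}}

```text
time_s: 10.65
ee_pos: [0.4219, 0.1838, 0.0194]
eef_rot: [-3.141, -0.021, -2.758]
force: [0.3, 0.1, 1.2]
grip_width: 0.0891
```

Run:
```python
from h import *
from station import ctrl
o=ctrl.get_obs();print(o["ee_pos"],np.degrees(o["eef_rot"]),o["force"],rel(o,[.424,.1847,.023],-158.1))
```

```text
[0.42185848 0.1838237  0.01941036] [-179.98989048   -1.18281177 -158.04919028] [0.33234269 0.06946486 1.21461574] (array([-0.01, -1.18,  0.05]), array([-0.0022,  0.    , -0.0036]))
```

{"fn": "send_rows", "kwargs": {"series": [[0,-1.2,0,-0.002,0,-0.004,-0.1],[0,-1.2,0,-0.002,0,-0.004,-0.2],[0,-1.2,0,-0.002,0,-0.004,-0.3],[0,-1.2,0,-0.002,0,-0.004,-1],[0,-1.2,0,-0.002,0,-0.004,-1],[0,-1.2,0,-0.002,0,-0.004,-1],[0,-1.2,0,-0.002,0,-0.004,-1],[0,-1.2,0,-0.002,0,-0.004,-1]]}}

```text
time_s: 11.45
ee_pos: [0.4225, 0.1841, 0.0228]
eef_rot: [-3.141, 0.001, -2.758]
force: [0.4, -0.1, 0.2]
grip_width: 0.0377
```

{"fn": "send_rows", "kwargs": {"series": [[0,0,0,0,0,0,-1],[0,0,0,0,0,0,-1]]}}

```text
time_s: 11.65
ee_pos: [0.4225, 0.1841, 0.0229]
eef_rot: [-3.141, 0.001, -2.759]
force: [-0.1, 0.3, -0.4]
grip_width: 0.0377
```

Run:
```python
from h import *
from station import ctrl
o=ctrl.get_obs();print(o["ee_pos"],np.degrees(o["eef_rot"]),o["grip_width"],o["force"])
```

```text
[0.42249487 0.18410783 0.02286232] [-1.79991152e+02  6.75006793e-02 -1.58051085e+02] 0.0377242382614925 [-0.08062258  0.34880343 -0.38289461]
```

{"fn": "send_rows", "kwargs": {"series": [[0,0,0,0,0,-0.02,-1],[0,0,0,0,0,-0.05,-1],[0,0,0,0,0,-0.09,-1],[0,0,0,0,0,-0.13,-1],[0,0,0,0,0,-0.17,-1],[0,0,0,0,0,-0.21,-1],[0,0,0,0,0,-0.24,-1],[0,0,0,0,0,-0.25,-1]]}}

```text
time_s: 12.45
ee_pos: [0.4228, 0.1842, 0.2757]
eef_rot: [-3.141, 0.006, -2.759]
force: [-0.4, 0.4, -1.3]
grip_width: 0.0379
```

Run:
```python
from h import *
from station import ctrl
o=ctrl.get_obs();print(o["ee_pos"],o["grip_width"],rel(o,[.65,-.03,.30],149.4))
```

```text
[0.42279394 0.18423233 0.27570135] 0.03785126580524205 (array([ 0.13,  0.31, 52.55]), array([-0.1308, -0.2836, -0.0235]))
```

{"fn": "send_rows", "kwargs": {"series": [[0,0,6,-0.01,-0.022,-0.002,-1],[0,0,13,-0.025,-0.054,-0.005,-1],[0,0,20,-0.044,-0.095,-0.008,-1],[0,0,27,-0.063,-0.137,-0.012,-1],[0,0,34,-0.082,-0.178,-0.015,-1],[0,0,41,-0.101,-0.219,-0.018,-1],[0,0,47,-0.118,-0.256,-0.021,-1],[0,0,52.5,-0.131,-0.284,-0.0235,-1]]}}

```text
time_s: 13.25
ee_pos: [0.6509, -0.0324, 0.2945]
eef_rot: [-3.141, -0.001, 2.603]
force: [-0.2, 0.0, -1.8]
grip_width: 0.0379
```

{"fn": "send_rows", "kwargs": {"series": [[0,0,0,0,0,0,-1],[0,0,0,0,0,0,-1],[0,0,0,0,0,0,-1]]}}

```text
time_s: 13.55
ee_pos: [0.6493, -0.0296, 0.2959]
eef_rot: [3.141, -0.0, 2.61]
force: [-0.7, -0.5, -0.5]
grip_width: 0.0381
```

Run:
```python
from h import *
from station import ctrl
np.set_printoptions(precision=4,suppress=True)
o=ctrl.get_obs();print(o["ee_pos"],np.degrees(o["eef_rot"]),o["qpos"])
c=ctrl.camera("wrist");np.savez("w6.npz",**c)
im=c["pixels"][:,:,::-1].copy()
L=railline();W=cloud(c)
for a in (.664,-.2025,-.273,.14),:
    l=rw(L,*a[:3])
    for u,v in proj(c,np.c_[l,np.full(len(l),a[3])]): cv2.circle(im,(int(u),int(v)),1,(0,0,255),-1)
cv2.imwrite("pics/w6.png",im)
m=(W[...,2]>.13)&(W[...,2]<.155)&(W[...,0]>.5)&(W[...,0]<.75)&(W[...,1]>-.16)&(W[...,1]<.06)
P=W[m];print(m.sum())
def fun(q):
    l=rw(L,*q[:3]); return cKDTree(np.c_[l,np.full(len(l),q[3])]).query(P)[0]-.006
q=least_squares(fun,[.664,-.2025,-.273,.14],loss="soft_l1",f_scale=.002,diff_step=1e-4).x
print(q,np.abs(fun(q)).mean(),rw([-.141,.189],*q[:3]))
```

```text
[ 0.6493 -0.0296  0.2959] [179.9695  -0.0092 149.5546] [-0.1022  0.4964  1.0874  0.0006  1.5578 -1.1416]
1133
[ 0.6674 -0.2022 -0.2634  0.1394] 0.0004686750379923784 [0.5804 0.017 ]
```

View pics/w6.png

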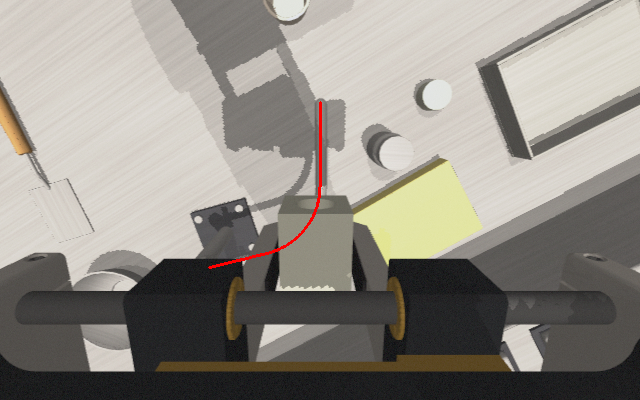

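The rail's free end is at (320,101) in the picture and the fitted line lies on the rod. All three cameras agree to about 2 mm; I'll use rail = (0.666, -0.2024, -0.268). Next, a path table giving the best block pose along the rod.

```bash
cat > path.py <<'E'
from h import *
Q=[.666,-.2024,-.268]; OFF=np.array([-.0016,0,.004])  # block centre in tool
def cl(s):
    s=np.atleast_1d(s).astype(float); out=np.zeros((len(s),2)); e=np.radians(75); Lb=.08*e
    for i,v in enumerate(s):
        if v<.085:
            d=np.array([-np.cos(np.radians(15)),np.sin(np.radians(15))]); p=np.array([-.08+.08*np.cos(e),.09+.08*np.sin(e)])+d*(.085-v)
        elif v<.085+Lb:
            a=e-(v-.085)/.08; p=np.array([-.08+.08*np.cos(a),.09+.08*np.sin(a)])
        else: p=np.array([0,.09-(v-.085-Lb)])
        out[i]=p
    return out
def block(s):
    P=cl(s+np.linspace(-.026,.026,53)); c=P.mean(0); u=np.linalg.svd(P-c)[2][0]
    if u@(P[0]-P[-1])<0:u=-u
    n=np.array([-u[1],u[0]]); h=(P-cl(s)[0])@n; m=cl(s)[0]+n*(h.max()+h.min())/2
    ang=np.degrees(np.arctan2(u[1],u[0])+Q[2]); return rw(m,*Q),ang,(h.max()-h.min())/2
def tcp(s,zc=.140,dn=0):
    m,a,_=block(s); R=Ro.from_euler("xyz",[np.pi,0,np.radians(a)]); return np.r_[m,zc]-R.apply(OFF),a
def rows(S,zc=.140):
    from station import ctrl
    o=ctrl.get_obs(); print("at",o["ee_pos"].round(4),np.degrees(o["eef_rot"]).round(2),"F",o["force"].round(1),"M",o["moment"].round(2),"w",round(o["grip_width"],4))
    for s in S:
        p,a=tcp(s,zc); r,d=rel(o,p,a); print(s,p.round(4),round(a,1),"->",r,d)
E
python3 - <<'E'
from path import *
print([round(block(s)[2]*1000,1) for s in (0,.06,.085,.1,.14,.19,.22)])
rows([-.055],.26)
rows([-.055],.14)
E
```

```text
[np.float64(0.0), np.float64(0.0), np.float64(1.4), np.float64(2.0), np.float64(2.1), np.float64(1.4), np.float64(0.0)]
at [ 0.6493 -0.0295  0.2964] [1.7996e+02 3.0000e-02 1.4956e+02] F [ 0.3 -0.1 -0.3] M [0.01 0.08 0.03] w 0.0376
-0.055 [0.5309 0.0462 0.264 ] 149.6 -> [ 0.04  0.03 -0.09] [0.1404 0.0052 0.0323]
at [ 0.6493 -0.0295  0.2964] [1.7996e+02 3.0000e-02 1.4956e+02] F [ 0.3 -0.1 -0.3] M [0.01 0.08 0.03] w 0.0376
-0.055 [0.5309 0.0462 0.144 ] 149.6 -> [ 0.04  0.03 -0.09] [0.1405 0.0052 0.1523]
```

{"fn": "send_rows", "kwargs": {"series": [[0,0,0,0.035,0.001,0.005,-1],[0,0,0,0.075,0.003,0.01,-1],[0,0,0,0.115,0.004,0.015,-1],[0,0,-0.1,0.14,0.005,0.032,-1],[0,0,-0.1,0.14,0.005,0.07,-1],[0,0,-0.1,0.14,0.005,0.11,-1],[0,0,-0.1,0.14,0.005,0.145,-1],[0,0,-0.1,0.1405,0.005,0.152,-1]]}}

```text
time_s: 14.4
ee_pos: [0.5295, 0.0459, 0.1414]
eef_rot: [-3.14, -0.003, 2.612]
force: [0.2, 0.6, -0.3]
grip_width: 0.038
```

{"fn": "send_rows", "kwargs": {"series": [[0,0,0,0,0,0,-1],[0,0,0,0,0,0,-1],[0,0,0,0,0,0,-1]]}}

```text
time_s: 14.7
ee_pos: [0.5323, 0.0455, 0.1463]
eef_rot: [3.139, 0.003, 2.61]
force: [-0.1, -0.1, -0.5]
grip_width: 0.0378
```

Run:
```python
from path import *
from station import ctrl
rows([-.055,-.025,-.01,.02])
for n,b in (("wrist",(200,100,440,300)),("scene",(270,120,400,230)),("top",(270,150,420,240))):
    c=ctrl.camera(n);np.savez(n+"7.npz",**c);
    cv2.imwrite(f"pics/{n}7.png",c["pixels"][:,:,::-1])
    crop(c,*b,3 if n=="wrist" else 5,f"pics/{n}7c.png")
```

```text
at [0.5323 0.0455 0.1463] [179.86   0.19 149.56] F [-0.1 -0.1 -0.5] M [-0.04 -0.01  0.  ] w 0.0378
-0.055 [0.5309 0.0462 0.144 ] 149.6 -> [ 0.14  0.19 -0.08] [ 0.0016 -0.0001  0.0023]
-0.025 [0.5568 0.031  0.144 ] 149.6 -> [ 0.14  0.19 -0.08] [-0.0284 -0.0001  0.0024]
-0.01 [0.5698 0.0234 0.144 ] 149.6 -> [ 0.14  0.19 -0.08] [-0.0434 -0.      0.0025]
0.02 [0.5956 0.0083 0.144 ] 149.6 -> [ 0.14  0.19 -0.08] [-0.0734  0.      0.0026]
```

View pics/wrist7c.png

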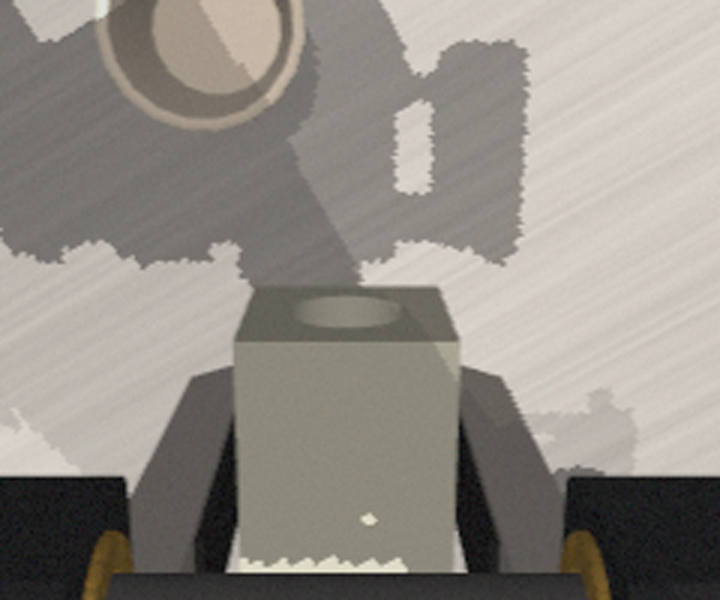

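View pics/scene7c.png

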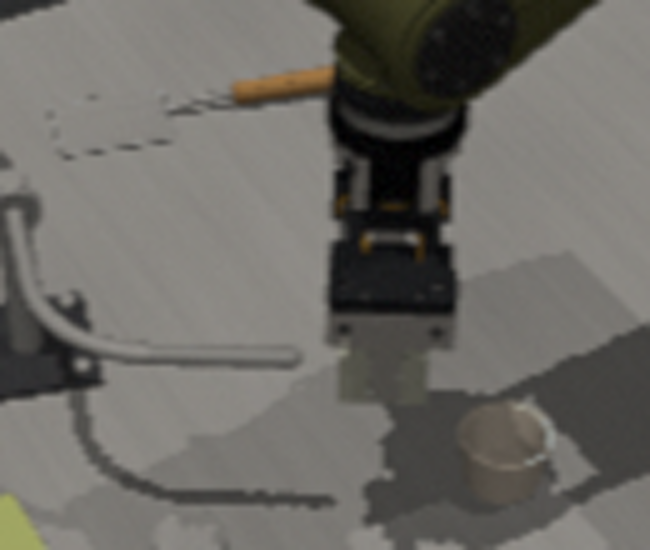

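View pics/top7c.png

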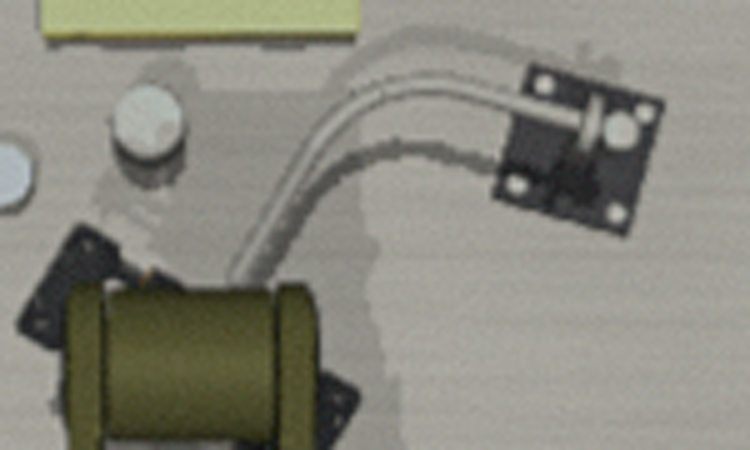

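Run:
```python
from path import *
from station import ctrl
o=ctrl.get_obs();R=Ro.from_euler("xyz",o["eef_rot"]);print(o["time_s"],o["ee_pos"])
import itertools
for n,b in (("scene",(320,170,400,230)),):
    c=dict(np.load(n+"7.npz")); s=9
    im=cv2.resize(c["pixels"][b[1]:b[3],b[0]:b[2],::-1],None,fx=s,fy=s,interpolation=cv2.INTER_CUBIC)
    X=[o["ee_pos"]+R.apply(OFF+np.array(k)*[.026,.019,.019]) for k in itertools.product((-1,1),repeat=3)]
    l=rw(cl(np.arange(-.005,.09,.002)),*Q)
    for P,col in ((X,(0,0,255)),(np.c_[l,np.full(len(l),.14)],(0,255,0))):
        for u,v in proj(c,np.array(P)): cv2.circle(im,(int((u-b[0]+.5)*s),int((v-b[1]+.5)*s)),3,col,-1)
    cv2.imwrite("pics/ov7.png",im)
    W=cloud(c);m=np.zeros(W.shape[:2],bool);m[185:202,338:356]=1
    P=W[m];P=P[(P[:,2]>.11)&(P[:,2]<.2)];P=P[np.linalg.norm(P[:,:2]-o["ee_pos"][:2],axis=1)<.06];print(len(P),P.min(0),P.max(0))
```

```text
14.85 [0.53193061 0.0453644  0.145415  ]
198 [0.5181529  0.04387881 0.12218073] [0.5637067  0.07716002 0.17917228]
```

View pics/ov7.png

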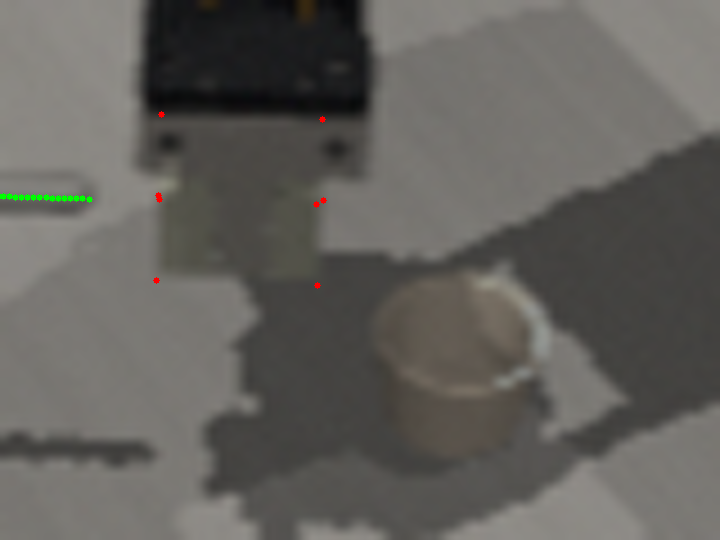

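The overlay (block corners in red, rod axis in green) matches to about 1–2 mm. Threading slowly and watching the force.

Run:
```python
from path import *
rows([-.055,-.025,-.005,.03],.139)
```

```text
at [0.5319 0.0454 0.1454] [1.7990e+02 1.3000e-01 1.4955e+02] F [-0.   0.5 -0.3] M [ 0.01 -0.03 -0.03] w 0.0382
-0.055 [0.5309 0.0462 0.143 ] 149.6 -> [ 0.1   0.13 -0.09] [0.0013 0.0002 0.0024]
-0.025 [0.5568 0.031  0.143 ] 149.6 -> [ 0.1   0.13 -0.09] [-0.0287  0.0002  0.0025]
-0.005 [0.5741 0.0209 0.143 ] 149.6 -> [ 0.1   0.13 -0.09] [-0.0487  0.0003  0.0025]
0.03 [0.6043 0.0032 0.143 ] 149.6 -> [ 0.1   0.13 -0.09] [-0.0837  0.0003  0.0026]
```

{"fn": "send_rows", "kwargs": {"series": [[0,0,0,-0.004,0,0.0015,-1],[0,0,0,-0.01,0,0.0015,-1],[0,0,0,-0.018,0,0.0015,-1],[0,0,0,-0.026,0,0.0015,-1],[0,0,0,-0.034,0,0.0015,-1],[0,0,0,-0.042,0,0.0015,-1],[0,0,0,-0.048,0,0.0015,-1],[0,0,0,-0.048,0,0.0015,-1]]}}

```text
time_s: 15.65
ee_pos: [0.5735, 0.0206, 0.1428]
eef_rot: [3.141, 0.001, 2.61]
force: [0.3, -0.3, -0.7]
grip_width: 0.0379
```

Run:
```python
from path import *
from station import ctrl
rows([-.005,.03],.139)
c=ctrl.camera("scene");np.savez("s8.npz",**c);crop(c,270,120,400,230,6,"pics/s8.png")
```

```text
at [0.5735 0.0206 0.1428] [1.7995e+02 5.0000e-02 1.4952e+02] F [ 0.3 -0.3 -0.7] M [-0.06  0.01  0.  ] w 0.0379
-0.005 [0.5741 0.0209 0.143 ] 149.6 -> [ 0.05  0.05 -0.12] [-0.0004  0.0006 -0.0002]
0.03 [0.6043 0.0032 0.143 ] 149.6 -> [ 0.05  0.05 -0.12] [-0.0354  0.0007 -0.0001]
```

View pics/s8.png

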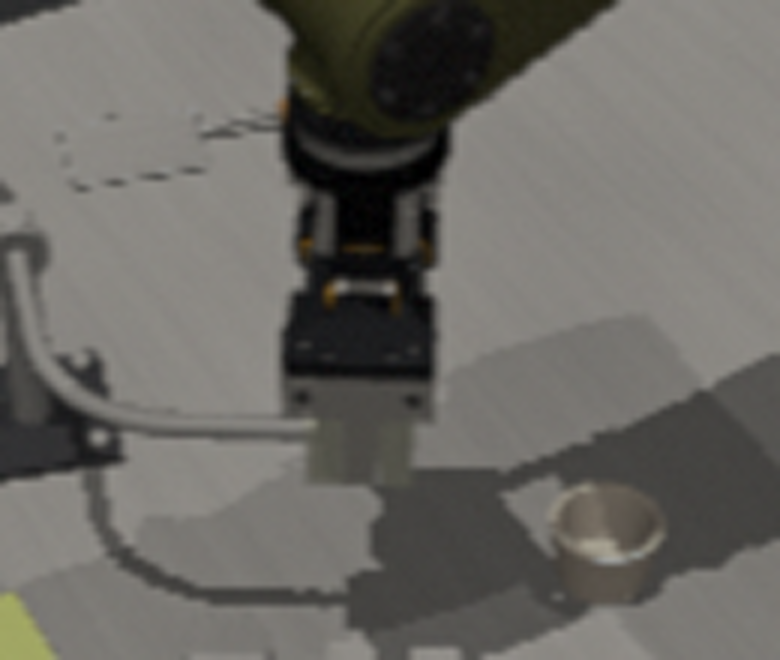

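The rod's visible end moved from column ~329 to ~323 and the force is nil, so the rod is inside the bore. Carrying on along the outer leg.

{"fn": "send_rows", "kwargs": {"series": [[0,0,0,-0.005,0.0005,0,-1],[0,0,0,-0.014,0.0006,0,-1],[0,0,-0.1,-0.024,0.0006,0,-1],[0,0,-0.1,-0.034,0.0006,0,-1],[0,0,-0.1,-0.044,0.0006,0,-1],[0,0,-0.1,-0.054,0.0006,0,-1],[0,0,-0.1,-0.06,0.0006,0,-1],[0,0,-0.1,-0.06,0.0006,0,-1]]}}

```text
time_s: 16.5
ee_pos: [0.6255, -0.0093, 0.1428]
eef_rot: [3.141, 0.001, 2.611]
force: [0.4, 0.6, -1.4]
grip_width: 0.0377
```

Run:
```python
from path import *
from station import ctrl
o=ctrl.get_obs()
rows([.055,.065,.075,.085,.095,.105,.115],.139)
c=ctrl.camera("scene");np.savez("s9.npz",**c);crop(c,270,120,400,230,6,"pics/s9.png")
```

```text
at [ 0.6255 -0.0093  0.1428] [1.7996e+02 4.0000e-02 1.4962e+02] F [ 0.4  0.6 -1.4] M [-0.02  0.05 -0.02] w 0.0377
0.055 [ 0.6258 -0.0094  0.143 ] 149.6 -> [ 0.04  0.04 -0.02] [-0.0004  0.0001 -0.0002]
0.065 [ 0.6344 -0.0146  0.143 ] 149.6 -> [0.04 0.04 0.04] [-0.0104  0.     -0.0002]
0.075 [ 0.6429 -0.0199  0.143 ] 148.7 -> [0.05 0.04 0.94] [-0.0204 -0.0003 -0.0002]
0.085 [ 0.6511 -0.0255  0.143 ] 146.1 -> [0.05 0.04 3.52] [-0.0303 -0.001  -0.0002]
0.095 [ 0.659  -0.0314  0.143 ] 141.5 -> [0.05 0.04 8.09] [-0.0401 -0.0021 -0.0002]
0.105 [ 0.6663 -0.0379  0.143 ] 135.3 -> [ 0.05  0.04 14.36] [-0.0497 -0.004  -0.0002]
0.115 [ 0.673 -0.045  0.143] 128.2 -> [ 0.05  0.03 21.46] [-0.059  -0.0068 -0.0002]
```

View pics/s9.png

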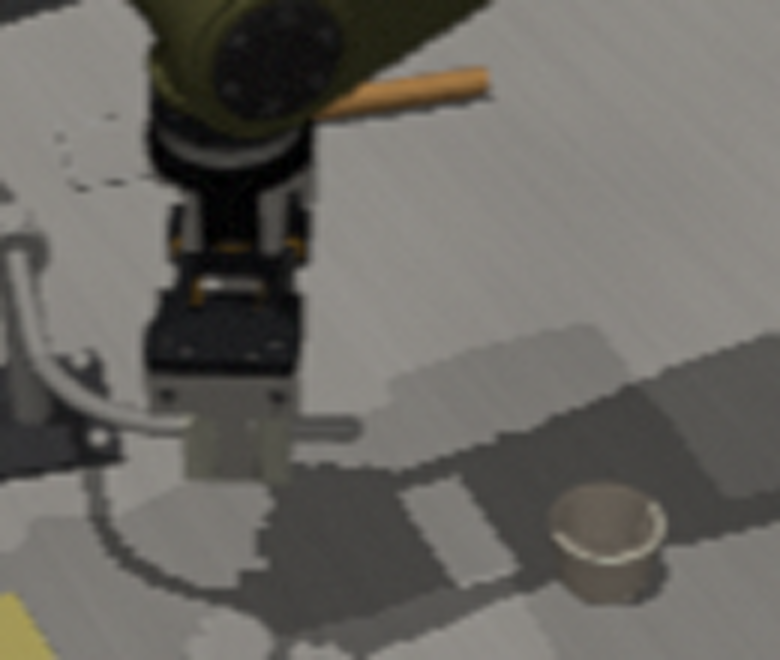

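The rod emerges from the block on both sides (end at (355,428)), so it is threaded. Into the bend.

{"fn": "send_rows", "kwargs": {"series": [[0,0,0,-0.0104,0,0,-1],[0,0,0.9,-0.0204,-0.0003,0,-1],[0,0,3.5,-0.0303,-0.001,0,-1],[0,0,5.7,-0.0352,-0.0015,0,-1],[0,0,8.1,-0.0401,-0.0021,0,-1],[0,0,11.2,-0.0449,-0.003,0,-1],[0,0,14.4,-0.0497,-0.004,0,-1],[0,0,14.4,-0.0497,-0.004,0,-1]]}}

```text
time_s: 17.35
ee_pos: [0.6661, -0.0378, 0.143]
eef_rot: [3.141, 0.001, 2.359]
force: [0.1, -0.5, -0.4]
grip_width: 0.0375
```

Run:
```python
from path import *
rows([.105,.11,.115,.12,.125,.13,.135,.14],.139)
```

```text
at [ 0.6661 -0.0378  0.143 ] [1.7994e+02 4.0000e-02 1.3514e+02] F [ 0.1 -0.5 -0.4] M [-0.08 -0.01  0.01] w 0.0375
0.105 [ 0.6663 -0.0379  0.143 ] 135.3 -> [ 0.06  0.04 -0.11] [-0.0003  0.0001  0.    ]
0.11 [ 0.6698 -0.0414  0.143 ] 131.7 -> [0.06 0.04 3.41] [-0.0051  0.      0.    ]
0.115 [ 0.673 -0.045  0.143] 128.2 -> [0.06 0.03 6.99] [-0.01   -0.0003  0.    ]
0.12 [ 0.6759 -0.0489  0.143 ] 124.6 -> [ 0.06  0.03 10.57] [-0.0148 -0.001   0.    ]
0.125 [ 0.6786 -0.0529  0.143 ] 121.0 -> [ 0.06  0.03 14.15] [-0.0196 -0.0019  0.    ]
0.13 [ 0.6811 -0.0571  0.143 ] 117.4 -> [ 0.07  0.03 17.73] [-0.0243 -0.0031  0.    ]
0.135 [ 0.6833 -0.0615  0.143 ] 113.8 -> [ 0.07  0.03 21.31] [-0.0289 -0.0047  0.    ]
0.14 [ 0.6852 -0.066   0.143 ] 110.3 -> [7.000e-02 2.000e-02 2.489e+01] [-0.0334 -0.0065  0.    ]
```

No contact force. Carrying on round the bend.

{"fn": "send_rows", "kwargs": {"series": [[0,0,3.4,-0.0051,0,0,-1],[0,0,7,-0.01,-0.0003,0,-1],[0,0,10.6,-0.0148,-0.001,0,-1],[0,0,14.2,-0.0196,-0.0019,0,-1],[0,0,17.7,-0.0243,-0.0031,0,-1],[0,0,21.3,-0.0289,-0.0047,0,-1],[0,0,24.9,-0.0334,-0.0065,0,-1],[0,0,24.9,-0.0334,-0.0065,0,-1]]}}

```text
time_s: 18.15
ee_pos: [0.685, -0.0659, 0.143]
eef_rot: [3.141, 0.0, 1.926]
force: [0.1, -0.1, -0.7]
grip_width: 0.0378
```

Run:
```python
from path import *
rows([.14,.145,.15,.155,.16,.165,.17,.175],.139)
```

```text
at [ 0.685  -0.0659  0.143 ] [1.7994e+02 1.0000e-02 1.1033e+02] F [ 0.1 -0.1 -0.7] M [-0.05  0.02  0.03] w 0.0378
0.14 [ 0.6852 -0.066   0.143 ] 110.3 -> [0.06 0.01 0.08] [-0.0002  0.0002 -0.    ]
0.145 [ 0.6869 -0.0705  0.143 ] 106.7 -> [0.06 0.   3.66] [-0.0051  0.0001  0.    ]
0.15 [ 0.6882 -0.0752  0.143 ] 103.1 -> [0.06 0.   7.24] [-0.0099 -0.0002  0.    ]
0.155 [ 0.6893 -0.08    0.143 ] 99.5 -> [ 0.06 -0.   10.82] [-0.0147 -0.0009  0.    ]
0.16 [ 0.69   -0.0848  0.143 ] 95.9 -> [ 0.06 -0.   14.4 ] [-0.0195 -0.0019 -0.    ]
0.165 [ 0.6905 -0.0896  0.143 ] 92.4 -> [ 0.06 -0.   17.98] [-0.0242 -0.0031 -0.    ]
0.17 [ 0.6906 -0.0945  0.143 ] 88.8 -> [ 6.00e-02 -1.00e-02  2.15e+01] [-0.0288 -0.0047 -0.    ]
0.175 [ 0.6905 -0.0994  0.143 ] 85.5 -> [ 6.000e-02 -1.000e-02  2.479e+01] [-0.0334 -0.0064 -0.    ]
```

{"fn": "send_rows", "kwargs": {"series": [[0,0,3.7,-0.0051,0.0001,0,-1],[0,0,7.2,-0.0099,-0.0002,0,-1],[0,0,10.8,-0.0147,-0.0009,0,-1],[0,0,14.4,-0.0195,-0.0019,0,-1],[0,0,18,-0.0242,-0.0031,0,-1],[0,0,21.5,-0.0288,-0.0047,0,-1],[0,0,24.8,-0.0334,-0.0064,0,-1],[0,0,24.8,-0.0334,-0.0064,0,-1]]}}

```text
time_s: 18.95
ee_pos: [0.6904, -0.0993, 0.1431]
eef_rot: [3.141, -0.0, 1.494]
force: [-0.2, 0.0, -1.0]
grip_width: 0.0381
```

Run:
```python
from path import *
from station import ctrl
rows([.175,.18,.19,.2,.21,.22,.225,.23],.139)
c=ctrl.camera("scene");np.savez("s10.npz",**c);crop(c,230,110,360,220,6,"pics/s10.png")
```

```text
at [ 0.6904 -0.0993  0.1431] [ 1.7994e+02 -2.0000e-02  8.5610e+01] F [-0.2  0.  -1. ] M [-0.07  0.03 -0.02] w 0.0381
0.175 [ 0.6905 -0.0994  0.143 ] 85.5 -> [ 0.06 -0.02  0.07] [-0.0001  0.0001  0.0001]
0.18 [ 0.6902 -0.1043  0.143 ] 82.6 -> [ 0.06 -0.02  3.01] [-0.005   0.0001  0.0001]
0.19 [ 0.6889 -0.1141  0.143 ] 78.1 -> [ 0.06 -0.03  7.52] [-0.0149 -0.0004  0.0001]
0.2 [ 0.687  -0.1239  0.143 ] 75.6 -> [ 0.06 -0.03 10.05] [-0.0248 -0.0015  0.0001]
0.21 [ 0.6848 -0.1336  0.143 ] 74.7 -> [ 0.06 -0.03 10.91] [-0.0347 -0.003   0.0001]
0.22 [ 0.6822 -0.1433  0.143 ] 74.6 -> [ 0.06 -0.03 10.97] [-0.0445 -0.0048  0.0001]
0.225 [ 0.6809 -0.1481  0.143 ] 74.6 -> [ 0.06 -0.03 10.97] [-0.0494 -0.0058  0.0001]
0.23 [ 0.6796 -0.1529  0.143 ] 74.6 -> [ 0.06 -0.03 10.97] [-0.0543 -0.0067  0.    ]
```

View pics/s10.png

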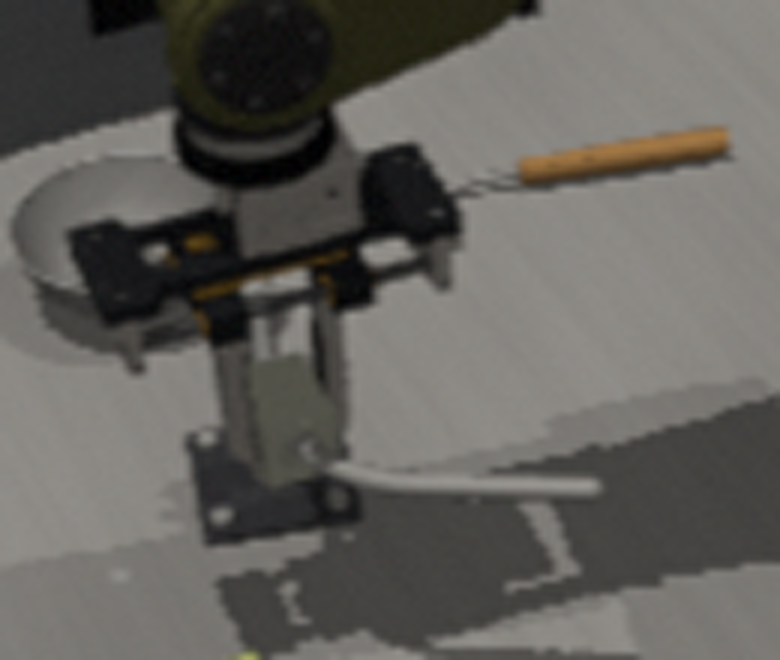

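The rod enters the bore at about (305,450), well centred, with no load. On to the home leg.

{"fn": "send_rows", "kwargs": {"series": [[0,0,3,-0.005,0.0001,0,-1],[0,0,5.4,-0.01,0,0,-1],[0,0,7.5,-0.0149,-0.0004,0,-1],[0,0,10,-0.0248,-0.0015,0,-1],[0,0,10.9,-0.0347,-0.003,0,-1],[0,0,11,-0.0445,-0.0048,0,-1],[0,0,11,-0.0494,-0.0058,0,-1],[0,0,11,-0.0494,-0.0058,0,-1]]}}

```text
time_s: 19.8
ee_pos: [0.6807, -0.1488, 0.1431]
eef_rot: [3.14, -0.001, 1.301]
force: [-0.5, 0.4, -1.0]
grip_width: 0.0378
```

Run:
```python
from path import *
rows([.225,.23,.235],.139)
```

```text
at [ 0.6807 -0.1488  0.1431] [ 1.7994e+02 -3.0000e-02  7.4520e+01] F [-0.5  0.4 -1. ] M [-0.03  0.01  0.  ] w 0.0378
0.225 [ 0.6809 -0.1481  0.143 ] 74.6 -> [ 0.06 -0.03 -0.12] [ 0.0008 -0.      0.0001]
0.23 [ 0.6796 -0.1529  0.143 ] 74.6 -> [ 0.06 -0.03 -0.12] [-0.0042 -0.      0.0001]
0.235 [ 0.6783 -0.1577  0.143 ] 74.6 -> [ 0.06 -0.03 -0.12] [-0.0092 -0.      0.0001]
```

{"fn": "send_rows", "kwargs": {"series": [[0,0,0,-0.002,0,0,-1],[0,0,0,-0.004,0,0,-1],[0,0,0,-0.0045,0,0,-1],[0,0,0,-0.005,0,0,-1],[0,0,0,-0.005,0,0,-1]]}}

```text
time_s: 20.3
ee_pos: [0.6797, -0.1526, 0.143]
eef_rot: [3.141, -0.001, 1.301]
force: [0.3, 0.6, 0.4]
grip_width: 0.0379
```

{"fn": "send_rows", "kwargs": {"series": [[0,0,0,-0.001,0,0,-1],[0,0,0,-0.001,0,0,-1],[0,0,0,-0.001,0,0,-1]]}}

```text
time_s: 20.6
ee_pos: [0.6794, -0.1537, 0.1431]
eef_rot: [3.141, -0.001, 1.301]
force: [1.1, 0.2, -0.7]
grip_width: 0.0375
```

{"fn": "send_rows", "kwargs": {"series": [[0,0,0,-0.001,0,0,-1],[0,0,0,-0.001,0,0,-1],[0,0,0,-0.001,0,0,-1]]}}

```text
time_s: 20.9
ee_pos: [0.6793, -0.1539, 0.1431]
eef_rot: [3.141, -0.002, 1.302]
force: [2.2, 5.5, 0.2]
grip_width: 0.0376
```

{"fn": "send_rows", "kwargs": {"series": [[0,0,0,-0.001,0,0,-1],[0,0,0,-0.001,0,0,-1],[0,0,0,-0.001,0,0,-1]]}}

```text
time_s: 21.2
ee_pos: [0.6793, -0.154, 0.1431]
eef_rot: [3.14, -0.003, 1.302]
force: [3.4, 9.9, -0.3]
grip_width: 0.0376
```

The stop is felt (about 10 N) within 1 mm of the expected point. I'll relax the push, lower the block onto the rod and let go.

{"fn": "send_rows", "kwargs": {"series": [[0,0,0,0.0015,0,0,-1],[0,0,0,0.0015,0,0.002,-1],[0,0,0,0.0015,0,0.0035,-1],[0,0,0,0.0015,0,0.004,-1],[0,0,0,0.0015,0,0.004,-1],[0,0,0,0.0015,0,0.004,-1]]}}

```text
time_s: 21.8
ee_pos: [0.6794, -0.1539, 0.139]
eef_rot: [3.14, -0.001, 1.301]
force: [1.5, 5.6, 0.2]
grip_width: 0.0381
```

{"fn": "send_rows", "kwargs": {"series": [[0,0,0,0,0,0,-0.15],[0,0,0,0,0,0,-0.1],[0,0,0,0,0,0,0],[0,0,0,0,0,0,0.2],[0,0,0,0,0,0,0.4],[0,0,0,0,0,0,0.4],[0,0,0,0,0,0,0.4],[0,0,0,0,0,0,0.4]]}}

```text
time_s: 22.6
ee_pos: [0.6793, -0.1542, 0.1391]
eef_rot: [3.14, -0.001, 1.301]
force: [-0.4, 0.3, 0.8]
grip_width: 0.0659
```

Run:
```python
from path import *
from station import ctrl
rows([.2317],.135)
c=ctrl.camera("scene");np.savez("s11.npz",**c);crop(c,230,110,360,220,6,"pics/s11.png")
c=ctrl.camera("wrist");cv2.imwrite("pics/w11.png",c["pixels"][:,:,::-1])
```

```text
at [ 0.6793 -0.1542  0.1391] [ 1.7994e+02 -3.0000e-02  7.4550e+01] F [-0.4  0.3  0.8] M [-0.04  0.11 -0.05] w 0.0659
0.2317 [ 0.6791 -0.1546  0.139 ] 74.6 -> [ 0.06 -0.03 -0.09] [-0.0004 -0.      0.0001]
```

View pics/s11.png

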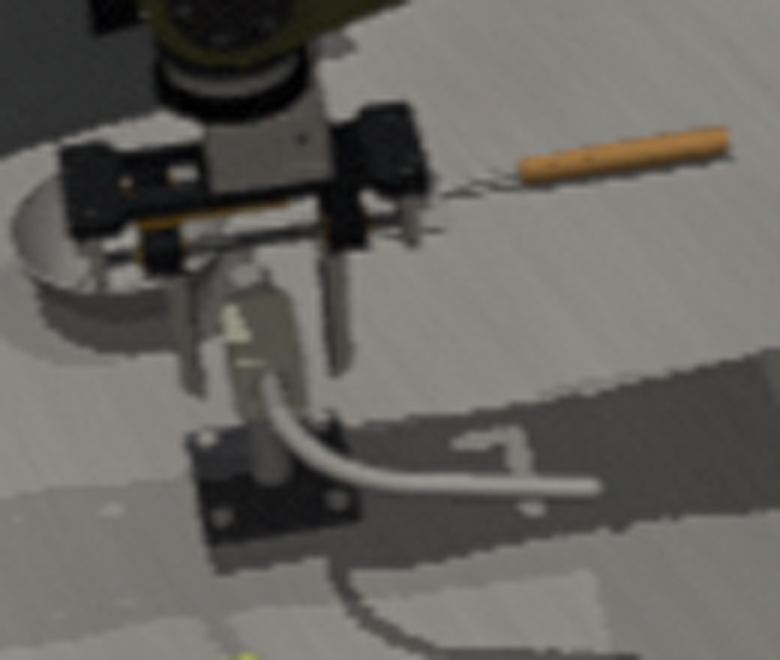

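View pics/w11.png

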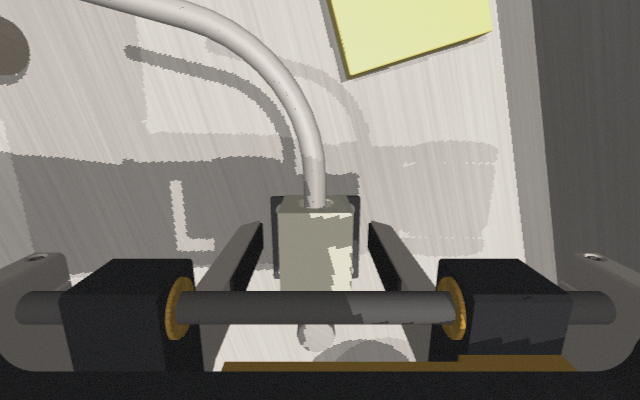

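Let go: the block hangs on the rod between the open fingers, the rod entering its bore at (315,203) in the wrist view. Moving straight up.

{"fn": "send_rows", "kwargs": {"series": [[0,0,0,0,0,-0.01,0.4],[0,0,0,0,0,-0.03,0.4],[0,0,0,0,0,-0.06,0.4],[0,0,0,0,0,-0.095,0.4],[0,0,0,0.02,0,-0.13,0.4],[0,0,0,0.06,0,-0.15,0.4],[0,0,0,0.1,0,-0.16,0.4],[0,0,0,0.14,0,-0.16,0.4]]}}

```text
time_s: 23.5
ee_pos: [0.7168, -0.018, 0.3024]
eef_rot: [3.137, -0.001, 1.301]
force: [-0.3, -0.9, -0.2]
grip_width: 0.0657
```

{"fn": "send_rows", "kwargs": {"series": [[0,0,0,0.02,0.04,0,0.4],[0,0,0,0.04,0.08,0,0.4],[0,0,0,0.05,-0.05,0,0.4],[0,0,0,0.05,-0.1,0,0.4],[0,0,0,0.05,-0.14,0,0.4],[0,0,0,0.05,-0.18,0,0.4],[0,0,0,0.05,-0.2,0,0.4],[0,0,0,0.05,-0.2,0,0.4]]}}

```text
time_s: 24.3
ee_pos: [0.5345, 0.0828, 0.2998]
eef_rot: [3.139, -0.001, 1.301]
force: [0.6, 0.4, 0.1]
grip_width: 0.0657
```

Run:
```python
from path import *
from station import ctrl
rows([])
import itertools
p,a=block(.2317)[:2]
for n,b in (("scene",(230,110,360,220)),("top",(300,140,420,230))):
    c=ctrl.camera(n);np.savez(n+"12.npz",**c); s=6
    cv2.imwrite(f"pics/{n}12f.png",c["pixels"][:,:,::-1])
    im=cv2.resize(c["pixels"][b[1]:b[3],b[0]:b[2],::-1],None,fx=s,fy=s,interpolation=cv2.INTER_CUBIC)
    u=np.radians(a);M=np.array([[np.cos(u),-np.sin(u),0],[np.sin(u),np.cos(u),0],[0,0,1]])
    X=[np.r_[p,.135]+M@(np.array(k)*[.026,.019,.019]) for k in itertools.product((-1,1),repeat=3)]
    for uu,v in proj(c,np.array(X)): cv2.circle(im,(int((uu-b[0]+.5)*s),int((v-b[1]+.5)*s)),3,(0,0,255),-1)
    cv2.imwrite(f"pics/{n}12.png",im)
    W=cloud(c);m=(abs(W[...,2]-.154)<.007)&(np.linalg.norm(W[...,:2]-p,axis=2)<.035)
    P=W[m];print(n,p,len(P),P.mean(0),cv2.minAreaRect((P[:,:2]*1000).astype(np.float32)))
```

```text
at [0.5345 0.0828 0.2998] [ 1.7988e+02 -6.0000e-02  7.4560e+01] F [0.6 0.4 0.1] M [-0.05 -0.    0.01] w 0.0657
scene [ 0.67871579 -0.15609443] 171 [ 0.67730329 -0.15596692  0.15321236] ((676.765869140625, -157.45721435546875), (63.17780685424805, 37.55904769897461), 74.32804107666016)
top [ 0.67871579 -0.15609443] 281 [ 0.6789998  -0.15652986  0.15473842] ((679.4359741210938, -156.21127319335938), (68.18798065185547, 38.52621841430664), 74.79067993164062)
```

View pics/scene12.png

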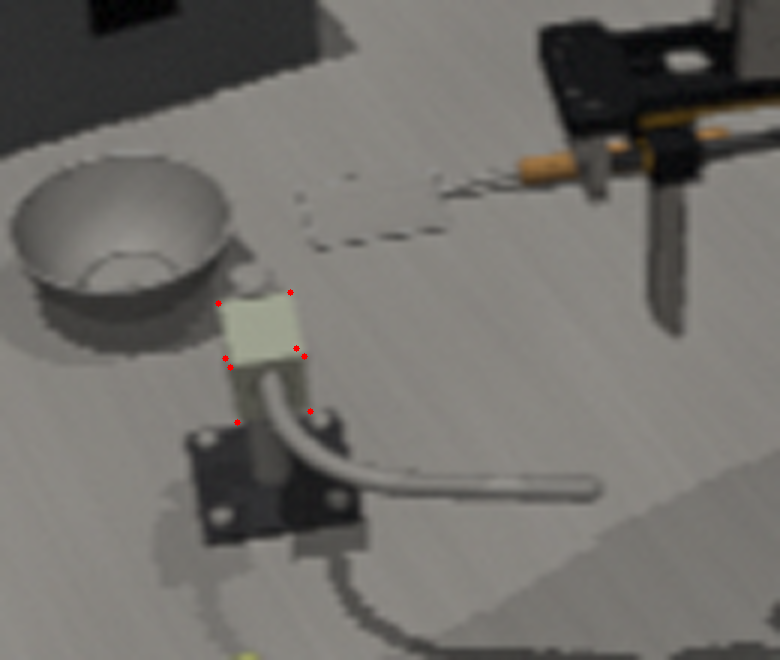

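View pics/top12.png

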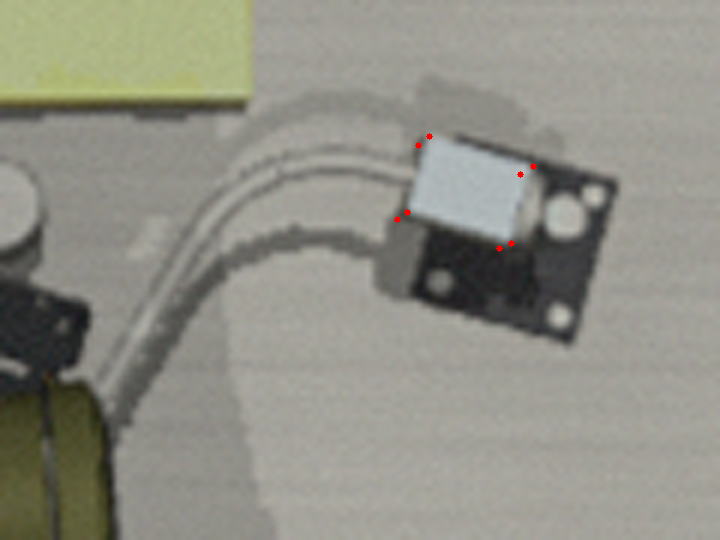

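View pics/top12f.png

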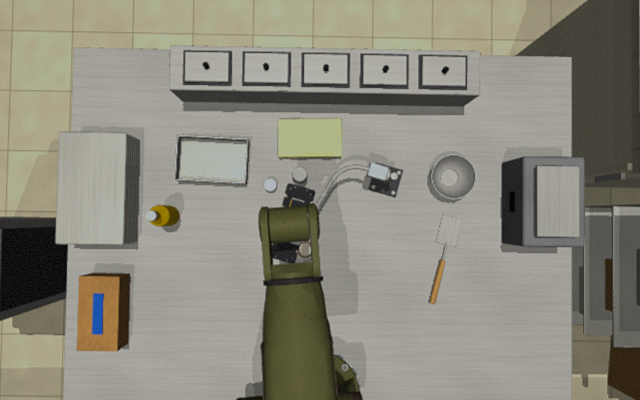

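In the top view the block sits at the predicted home place (corners within 1 px, about 3 mm), against the flange at (535,200). Every bystander visible in it is where it started. Handing in.

Run:
```python
from station import ctrl
o=ctrl.get_obs();print(o["time_s"],o["joint_vel"].round(3));print(ctrl.hand_in())
```

```text
24.4 [-0.033  0.095 -0.145 -0.006  0.007 -0.027]
the job is handed in; nothing more can be done
None
```

The block is home against the stop flange and let go, and I handed the job in at 24.4 s of the 72 s allowed. `hand_in` gives no verdict.

**What I did:**
- **Laying it down:** I gripped the standing block, tilted it 60°, and let it fall onto its side on the counter. I first tried tilting it away from the robot, but joints 4 and 5 neared their limits. I brought the block closer and tilted it towards the robot instead.
- **Threading it:** I gripped it again from above and threaded it over the free end and round the bend, with no noticeable contact force. It met the stop flange with about 10 N, within 1 mm of where I expected.
- **Letting go:** I eased off the push, lowered it about 4 mm onto the rod, opened the fingers and moved the arm away.

**Last checks:**
- **Position:** in the top and scene pictures the block's corners lie within about 1 px (3 mm) of the predicted home position. Its centre is about 19 mm below the measured top face, so roughly 5 mm below the rod's centreline.
- **Angle:** its long edges lie along the home leg to within about 1°.
- **Bystanders:** all that could be seen in the last top view were in their starting places. The arm partly hid the cup and shaker, but it never came near them.

**Disagreements and limits:**
- **Rail position:** the cameras put the rail up to about 4 mm apart, and I used a compromise between them.
- **Block footprint:** the final depth measurement read too long (63–68 mm instead of 52), probably because it picked up the flange and rod, so I judged the position along the rod from the felt stop and the picture overlay.
- **Arm at hand-in:** the arm was still settling slightly, clear of everything.

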